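# Load a brass plate into the checking fixture

### The job

Load the brass plate into the checking fixture: press lightly on its exposed top, draw it out of the rack's bottom slot toward you, and slide it until it sits square and fully home against all three locating pins; only then swing the red clamp handle all the way down to clamp it. The brass is soft and the pins are precise, so touch it, press and seat it gently, and leave the loose gauges around the fixture where they are.

Things in the scene. Friction and masses are not known exactly. Their poses are not given: they have to be found in the camera images.
- fixture: Dark steel bed 290 x 265 x 15 mm, fixed on a black slab (top 20 mm above bench). It carries pins, a rack at its far end, a toggle clamp on its right. Origin on its underside, exactly below the centre of the plate when home (home: plate origin at x 0, y 0, same yaw); +x to the rack, away from the robot, +y left. Bed top at z 15 mm; bed spans x -85 to 205, y -150 to 115. Frame used below.
- pins: Three upright steel locating pins on the bed, 10 mm diameter, 11 mm high, so 5 mm above the plate's top. Origin and axes are the fixture's. Two near pins, centred at x -55, y +45 and -45 mm, stop the plate's near edge at x -50; one side pin, centred at x -10, y -75, stops its right edge at y -70. Over 15 N against them dents the plate.
- rack_mouth (a point): Point on the bed at the mouth of the blue sheet-steel rack: fixture x 80, y 0, z 15 mm. The rack reaches from there to x 200, y -77 to 101; its bottom slot opens to -x, 173 mm wide, 19 mm high. A spring finger under its roof holds the plate down with about 3 N until its far edge has left the slot. Two more brass plates lie on the roof, part of the fixture, up to 34 mm above the bed.
- plate: Loose brass plate 100 (x) x 140 (y) x 6 mm, some 0.7 kg, two dark holes near its far edge. Origin at the centre of its underside. Starts flat on the bed in the bottom slot, 50 to 75 mm beyond home, 9 to 20 mm left of it, turned up to 3 degrees; a strip of its near side 50 to 80 mm wide is exposed. Drawn home it is clear of the rack.
- plate_top (a point): Centre of the plate's top face. The underside is oiled (friction about 0.18 on the bed), the top grips fingertips (about 0.7): a press of 10 to 15 N drags it slowly, and once the pins stop it the fingers slip on it. More than 25 N from the fingers, even for an instant, marks it. All is rigid, so a quick touch hits hard, and dragging changes the press force.
- clamp_handle (a joint): Angle of the clamp's handle, rad. 0 to 0.12 at the start: open, pointing to -y of the fixture and up, 50 degrees above level at 0. Grows as the handle is pushed down; level and locking over centre at 0.87, stop at 0.90. Stays where left; a few newtons move it. The clamp's bar, raised at the plate's right side, swings down with it: its foot lands at x 25, y -47.
- clamp_hinge (a point): The handle's hinge: fixture x 25, y -118, z 45 mm; its axis runs along the fixture's x. The open bar (hinged at y -95) stands up beside the plate, leaning 19 degrees back from it, foot at about y -85, 85 mm above the bed; the clamp is 35 mm wide in x.
- clamp_grip (a point): Point on the axis of the handle's red grip, 80 mm from the hinge; it moves on an arc about the hinge with the handle. The grip is a round bar of 16 mm diameter, red from 38 mm to 104 mm from the hinge.
- magnet_base: Bystander, loose: dark red magnetic stand base, 60 x 50 x 55 mm with a short rod to 104 mm high, on the slab left of the fixture. Origin at the centre of its underside.
- master_cylinder: Bystander, loose: stepped steel cylinder, 50 mm diameter, 55 mm high, on the slab right of the fixture. Origin at the centre of its underside.
- ring_gauge: Bystander, loose: dark steel ring, 56 mm outside, 18 mm high, flat on the slab left of the fixture. Origin at the centre of its underside.
Things that resemble listed ones, but are neither listed nor needed, are in the scene too. Leave any brown or green look-alike of the plate alone.

How it is judged:
On the way:
1. the plate sits home and square against all three pins while the clamp is still open (x of plate in the frame of fixture between -0.003 and 0.0015 m and y of plate in the frame of fixture between -0.003 and 0.0015 m and z of plate in the frame of fixture below 0.017 m and angle between the x axis of plate and the x axis of fixture, either way round below 0.02 rad and value of joint clamp_handle below 0.3 rad), for 0.2 s.
At the end, for the whole second after the job is handed in: The plate lies flat on the bed, within 2 mm of home in x and y and within 0.02 rad of square, at rest; the clamp handle is fully down (above 0.85 rad) (x of plate in the frame of fixture between -0.003 and 0.002 m and y of plate in the frame of fixture between -0.003 and 0.002 m and z of plate in the frame of fixture below 0.017 m and angle between the x axis of plate and the x axis of fixture, either way round below 0.02 rad and value of joint clamp_handle above 0.85 rad and linear speed of plate below 0.01 m/s); the robot touches nothing.
It fails at once if the fingers press on the plate with more than 25 N (contact force between the fingers and plate above 25 N).
It fails at once if the plate is driven against the pins with more than 15 N (contact force between plate and pins above 15 N).
It fails at once if a gauge beside the fixture moved by more than 10 mm (distance of any of magnet_base, master_cylinder, ring_gauge from where it was at the start of the episode above 0.01 m).
It also fails if it takes over 58 s, if anything falls off the work surface, if the arm or the gripper's body presses on something with over 40 N, if the wrist force passes 120 N, or if a joint passes its speed limit or range.

### The arm

A 7-joint arm with a two-finger parallel gripper is mounted at the origin on the work surface. World frame = base frame: x ahead of the robot, y to its left, z up, the work surface at z = 0. Lengths are in m, angles in rad, forces in N, time in s.
With the tool pointing down it reaches from about 0.425 to 0.825 m from the base axis. Payload 3.6 kg.
Tool frame: the origin (TCP) lies midway between the tips of the shut fingers; the grasp point (between the pads) lies 19 mm behind it; z points along the fingers, y is the line along which they close (so a half turn about z gives the same grasp; the last joint's range is limited). The gripper opens to 93 mm and grips with 3 to 60 N. Pads are 15 mm wide; open, the fingers measure 128 mm over their backs; the gripper's body (75 mm by 188 mm) begins 65 mm behind the grasp point.
Start: joints at [-1.145, 0.615, -0.013, 1.423, 0.008, 1.103, -0.04], TCP at [0.284, 0.584, 0.183] pointing down, gripper open.
Joint ranges: [-3.12, 3.12], [-0.3, 2.06], [-1.34, 1.32], [0.26, 2.42], [-1.36, 4.5], [0.01, 1.98], [-2.84, 2.84]. Speed limits (rad/s): [2.79, 2.79, 3.14, 3.14, 3.14, 3.14, 3.14].

### API

Orientations are given as a 3x3 rotation matrix whose columns are the frame's x, y, z axes.
In Python, from station import env gives the robot as it stands.
- The arm moves only by the shell command python3 -m pendant 'ROWS' [FORCE]. ROWS is JSON, a list of rows, each an object of numbers: "tx", "ty", "tz": the shift along the tool's x, y, z in m; "wx", "wy", "wz": the turn, a rotation vector about the tool's x, y, z in rad; "jaw": the closure, from 0 (fully open) to 1 (shut). In form: [{"tx": .., "ty": .., "tz": .., "wx": .., "wy": .., "wz": .., "jaw": ..}, ...]. A call has 1 to 5 rows; each row shifts and turns the commanded pose from where the row before left it, along the tool's axes as they then stand; what a row does not reach is not made up. A row lasts 1/12 s, in which the tool goes at most 41.7 mm and 7.16 degrees, less where a joint would pass 70% of its speed; a pose out of reach is approached as far as the arm can. A call is refused whole if a number of a shift passes 0.0417 or a number of a turn 0.125, either way. A call with a gripper value outside its range is refused whole. The fingers move at their own pace and stop on an object; FORCE is the grip in N (left out, the last holds). Time passes only in rows, so rows that do not move let the fingers close. It gives the time, the measured TCP pose, the force, the opening and the grip force at its end, in the units of the state.
- env.get_obs(): the state, without advancing time (a new reading comes with each control period).
- env.get_image(name): name is "side" or "top"; returns (picture, depth): 400x640x3 uint8, red, green, blue; 400x640 float32, m along the optical axis (not along the pixel's ray), 0 where there is no reading.
- env.camera_model(name): a dict with "mtx" (3x3 intrinsics, pixels), "dist" ([k1, k2, p1, p2, k3] as OpenCV has them; the pictures are not rectified), "cam_to_world" (4x4, takes a point from camera to world coordinates). Camera axes: x right, y up, looking along -z (the intrinsics and any distortion apply to the point x, -y, -z); pixel columns grow to the right and rows downward; lengths in m; the calibration is good to about 2 mm. A picture is of the moment at which its call begins. camera_model takes no time and is no camera call.
- env.hand_in(): hands the job in; it is judged then, once.
Trained networks look in the newest picture that a camera, given by its name, has taken for a name from the list of things; names that differ only in an ending like _2 or _b are one class to them, and where a whole thing is asked for, a point or a joint stands for the part that bears it (a point fixed in the world has none). Each returns a list of dicts, best first, with "confidence" (0 to 1); they miss things now and then, are a little off and sometimes report something else, mostly with a low value. They report only what shows in the picture. A call takes as long as a camera call. They do not tell look-alikes from the thing itself.
- env.outline_of(camera, thing): "mask" (400x640 bool, what is visible of it) and "at" ([column, row] in pixels, amid what is visible of it).
The state is a dict: "clock": time; "joint_positions": joint angles; "joint_vel": joint speeds; "joint_torque": joint torques, N m; "eef_pos": TCP position; "ee_rot": TCP orientation; "force": force on the tool from outside, world axes, zero at the start; "torque": the same for the moment, N m; "finger_gap": finger opening in m; "gripper_force": force on a finger pad.
Only numpy, scipy, OpenCV 4.12 (cv2) and the standard library are available. Lean on these libraries where they do the work, as an engineer would, in place of code of your own. Each camera call takes 0.05 s, during which the arm holds its last target. There are 200 camera calls.

## Working session

There is one attempt and no reset: what is moved stays moved. The work goes in short steps, Python scripts to look and compute and a shell command to move; the robot and the scene stay as the last step left them, time stands still between calls to the robot, and variables do not carry over. Pictures are saved under pics/ and viewed, at most 12 in all, crops included, and the job is handed in when it is done.

```bash
ls; mkdir -p pics
cat > h.py <<'E'
import numpy as np, cv2, json
from station import env
def pts(cam, depth, mask):
    m=env.camera_model(cam); K=np.array(m['mtx']);D=np.array(m['dist'],float);T=np.array(m['cam_to_world'])
    v,u=np.nonzero(mask&(depth>0)); d=depth[v,u]
    n=cv2.undistortPoints(np.stack([u,v],1).astype(float)[:,None],K,D)[:,0]
    p=np.stack([n[:,0]*d,-n[:,1]*d,-d,np.ones_like(d)],1)
    return (p@T.T)[:,:3],u,v
def proj(cam,P):
    m=env.camera_model(cam);K=np.array(m['mtx']);D=np.array(m['dist'],float);T=np.linalg.inv(np.array(m['cam_to_world']))
    p=np.c_[np.atleast_2d(P),np.ones(len(np.atleast_2d(P)))]@T.T
    q=p[:,:3]*[1,-1,-1]
    return cv2.projectPoints(q,np.zeros(3),np.zeros(3),K,D)[0][:,0]
E
python3 - <<'E'
from h import *
np.set_printoptions(precision=4,suppress=True)
for c in ['top','side']:
    im,d=env.get_image(c); cv2.imwrite(f'pics/{c}0.png',im[:,:,::-1]); np.savez(f'{c}0.npz',im=im,d=d)
    print(c,env.camera_model(c)['cam_to_world'])
    for t in ['fixture','plate','pins','clamp_handle','magnet_base','master_cylinder','ring_gauge']:
        for r in env.outline_of(c,t)[:3]:
            P,u,v=pts(c,d,r['mask'])
            print(t,round(r['confidence'],2),r['at'],len(P),np.median(P,0) if len(P) else '',np.percentile(P,[2,98],axis=0).ravel() if len(P) else '')
o=env.get_obs();print(o)
E
```

```text
pics
top [[ 0.0268  0.9861 -0.1638  0.3334]
 [-0.9995  0.0242 -0.0178  0.0299]
 [-0.0136  0.1642  0.9863  1.2391]
 [ 0.      0.      0.      1.    ]]
fixture 0.68 [368.0, 163.3] 11804 [ 0.6494 -0.0615  0.0362] [ 0.5096 -0.1852  0.0295  0.7894  0.0809  0.112 ]
plate 0.94 [337.4, 157.4] 1754 [ 0.6455 -0.0132  0.0404] [ 0.6086 -0.081   0.0353  0.6816  0.0538  0.0466]
clamp_handle 0.47 [417.2, 170.9] 271 [ 0.6031 -0.1828  0.11  ] [ 0.594  -0.2138  0.021   0.6238 -0.1365  0.1427]
magnet_base 0.7 [265.7, 129.3] 741 [0.6987 0.1597 0.0732] [0.6709 0.1318 0.0236 0.7282 0.1949 0.1242]
master_cylinder 0.63 [435.4, 134.2] 393 [ 0.7024 -0.2459  0.0583] [ 0.6855 -0.2721  0.0181  0.7306 -0.2257  0.068 ]
ring_gauge 0.63 [266.5, 187.4] 314 [0.5599 0.1519 0.0368] [0.5328 0.1274 0.028  0.5839 0.1778 0.0424]
side [[ 0.7097  0.4468 -0.5446 -0.0391]
 [-0.7045  0.4491 -0.5496 -0.5834]
 [-0.001   0.7737  0.6335  0.7822]
 [ 0.      0.      0.      1.    ]]
fixture 0.91 [376.2, 215.0] 6921 [ 0.6124 -0.0854  0.036 ] [ 0.5071 -0.1917  0.0254  0.7887  0.0787  0.1165]
plate 0.97 [198.6, 234.1] 1426 [0.2761 0.218 
[... 711 characters left out ...]
ng_gauge 0.78 [291.2, 191.7] 255 [0.5579 0.1446 0.0346] [0.5342 0.123  0.0191 0.5833 0.1698 0.0397]
{'clock': 0.8, 'joint_positions': array([-1.1445,  0.6148, -0.0126,  1.4234,  0.0081,  1.1034, -0.0404]), 'joint_vel': array([-0.0005,  0.0002,  0.0002, -0.0018,  0.0005, -0.0006, -0.0013]), 'joint_torque': array([ -0.0001, -45.8768,   0.2086, -16.6027,  -0.0612,   0.0131,
         0.    ]), 'eef_pos': array([0.2843, 0.5845, 0.1834]), 'ee_rot': array([[-0.8992,  0.4374, -0.    ],
       [ 0.4374,  0.8992,  0.    ],
       [ 0.0001,  0.    , -1.    ]]), 'force': array([-0.7886,  0.4801,  0.2009]), 'torque': array([0.013 , 0.0064, 0.0712]), 'gripper_force': 0.0, 'finger_gap': 0.0930947852175824}
```

Run:
```python
from h import *
a=cv2.imread('pics/top0.png')[80:260,240:460]; cv2.imwrite('pics/topc.png',cv2.resize(a,None,fx=3.3,fy=3.3,interpolation=cv2.INTER_CUBIC))
a=cv2.imread('pics/side0.png')[130:290,270:470]; cv2.imwrite('pics/sidec.png',cv2.resize(a,None,fx=3.5,fy=3.5,interpolation=cv2.INTER_CUBIC))
```

```text
(no output)
```

View pics/topc.png

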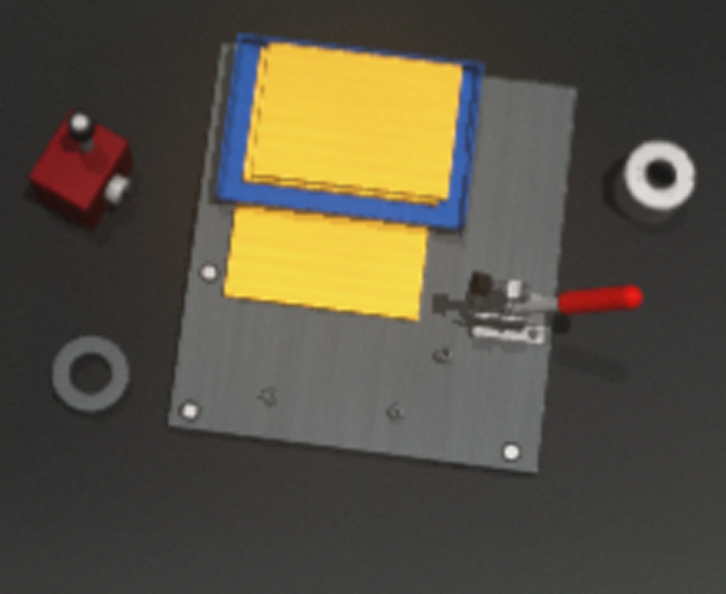

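View pics/sidec.png

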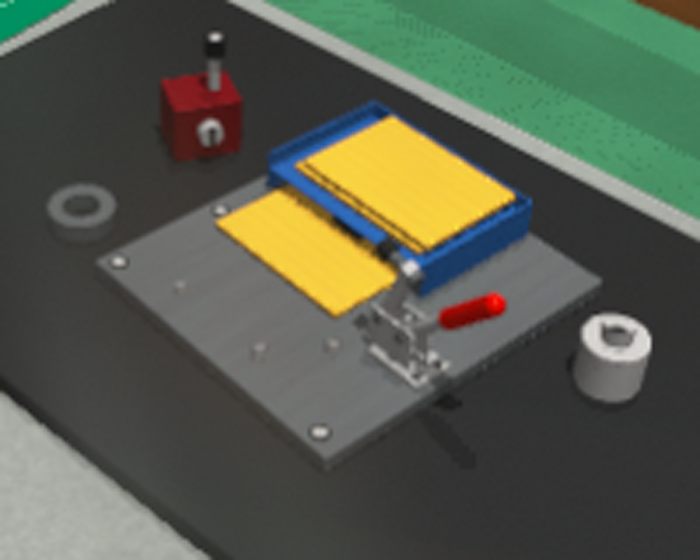

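```bash
cat > fit.py <<'E'
from h import *
from scipy.optimize import least_squares
from scipy.ndimage import map_coordinates,gaussian_filter
S=np.arange(-.008,.0081,.0004)
def w(p,q): # fixture->world 2d
    c,s=np.cos(p[2]),np.sin(p[2]); return q@np.array([[c,s],[-s,c]])+p[:2]
def fit(cam,img,z,edges,p,wide=1):
    img=gaussian_filter(img.astype(float),.7)
    for it in range(8):
        sc=(2 if it<4 else 1)*wide
        Q=[];O=[]
        for a,b,n in edges:   # segment a->b, normal n
            for t in np.linspace(0,1,40):
                q=np.array(a)*(1-t)+np.array(b)*t
                L=q+S[:,None]*sc*np.array(n)
                uv=proj(cam,np.c_[w(p,L),np.full(len(S),z)])
                g=np.gradient(map_coordinates(img,[uv[:,1],uv[:,0]],order=1))
                k=np.abs(g)
                if k.max()<.8: continue
                i=k.argmax(); ww=k[max(0,i-4):i+5]**2
                Q.append((L[max(0,i-4):i+5]*ww[:,None]).sum(0)/ww.sum()); O.append((q,n))
        Q=np.array(Q);q0=np.array([o[0] for o in O]);n=np.array([o[1] for o in O])
        Wp=w(p,Q)
        def r(x):
            c,s=np.cos(x[2]),np.sin(x[2]); l=(Wp-x[:2])@np.array([[c,-s],[s,c]])
            return ((l-q0)*n).sum(1)
        f=least_squares(r,p,loss='soft_l1',f_scale=.0007); p=f.x
    return p,np.abs(r(p)).mean(),len(Q)
BED=[((-.085,-.14),(-.085,.105),(1,0)),((-.075,.115),(.05,.115),(0,1)),((-.075,-.15),(-.01,-.15),(0,1)),((.08,-.15),(.195,-.15),(0,1)),((.205,-.14),(.205,-.09),(1,0))]
PL=[((-.05,-.065),(-.05,.065),(1,0)),((-.046,.07),(-.01,.07),(0,1)),((-.046,-.07),(-.01,-.07),(0,1))]
def plate(cam,im,p,ed=PL): return fit(cam,im[:,:,0].astype(float)-im[:,:,2],.041,ed,p)
def rel(F,P):
    c,s=np.cos(F[2]),np.sin(F[2]); d=P[:2]-F[:2]; return np.array([c*d[0]+s*d[1],-s*d[0]+c*d[1],P[2]-F[2]])
E
python3 - <<'E'
from fit import *
np.set_printoptions(precision=4,suppress=True)
for cam in ['top','side']:
    im=np.load(cam+'0.npz')['im']; g=im.mean(2)
    F,e,n=fit(cam,g,.035,BED if cam=='top' else BED[:4],np.array([.61,-.045,-.09])); print(cam,F,e,n)
    P,e2,n2=plate(cam,im,np.array([.66,-.03,-.09])) ; print('plate',P,e2,n2,'rel',rel(F,P)*1e3)
    f=lambda x,y,z:np.r_[w(F,np.array([x,y])),z]
    print(proj(cam,np.array([f(-.055,.045,.046),f(-.055,-.045,.046),f(-.01,-.075,.046),f(.025,-.118,.065)])).round(1).tolist())
    d=np.load(cam+'0.npz')['d']; hs=im[:,:,0].astype(int)
    m=(hs>110)&(im[:,:,1]<60)&(im[:,:,2]<60); X,u,v=pts(cam,d,m)
    R=np.array([np.r_[rel(F,np.r_[x[:2],0])[:2],x[2]-.02] for x in X]); k=(abs(R[:,0]-.025)<.03)&(R[:,1]<-.13)&(R[:,1]>-.24)&(R[:,2]>.03);R=R[k]
    print('grip',len(R),R.mean(0), np.degrees(np.arctan2(R[:,2]-.045,-(R[:,1]+.118)).mean()), np.hypot(R[:,2]-.045,R[:,1]+.118).max())
E
```

```text
top [ 0.5952 -0.0256 -0.1075] 0.0008117330241793536 200
plate [ 0.6592 -0.0153 -0.1067] 0.00027698715553230207 120 rel [62.5147 17.0984  0.8276]
[[321.1, 199.0], [359.5, 204.0], [374.5, 186.9], [395.6, 172.9]]
grip 155 [ 0.0243 -0.1668  0.1043] 50.9007178478118 0.10603427546092031Traceback (most recent call last):
  File "<stdin>", line 5, in <module>
  File "fit.py", line 16, in fit
    uv=proj(cam,np.c_[w(p,L),np.full(len(S),z)])
  File "h.py", line 10, in proj
    m=env.camera_model(cam);K=np.array(m['mtx']);D=np.array(m['dist'],float);T=np.linalg.inv(np.array(m['cam_to_world']))
ValueError: time passes only in moves, steps and waits
```

```bash
python3 - <<'E'
import re
s=open('h.py').read().replace("from station import env\n","from station import env\nfrom functools import lru_cache\ncm=lru_cache(env.camera_model)\n").replace("m=env.camera_model(cam)","m=cm(cam)")
open('h.py','w').write(s)
E
cat > go.py <<'E'
# tool shift/turn needed to reach world x y z yaw(of tool y axis), in n equal rows
import sys; from h import *
x,y,z,yaw=map(float,sys.argv[1:5]); n=int(sys.argv[5])
o=env.get_obs(); R=np.array(o['ee_rot']); p=np.array(o['eef_pos'])
a=np.arctan2(R[1,1],R[0,1]); da=(yaw-a+np.pi)%(2*np.pi)-np.pi; print('turn wz',-da,'per row',-da/n)
for i in range(n):
    b=a+da*i/n; d=(np.array([x,y])-p[:2])/n; ty=np.array([np.cos(b),np.sin(b)]); tx=np.array([-ty[1],ty[0]])*1
    if R[0,0]*-R[1,1]+R[1,0]*R[0,1]<0: tx=-tx
    print(i,'tx %.4f ty %.4f tz %.4f'%(d@tx,d@ty,-(z-p[2])/n))
E
python3 - <<'E'
from fit import *
np.set_printoptions(precision=4,suppress=True)
cam='side'
im=np.load(cam+'0.npz')['im']; g=im.mean(2)
F,e,n=fit(cam,g,.035,BED[:4],np.array([.595,-.0256,-.107])); print(cam,F,e,n)
P,e2,n2=plate(cam,im,np.array([.659,-.015,-.107]),PL[:2]) ; print('plate',P,e2,n2,'rel',rel(F,P)*1e3)
E
python3 go.py .634 -.0125 .183 -.1075 18
```

```text
side [ 0.597  -0.0277 -0.1043] 0.0007577131718709672 160
plate [ 0.6603 -0.0161 -0.106 ] 0.0005270610247241908 80 rel [61.6851 18.1143 -1.6936]
turn wz 1.22554914034849 per row 0.06808606335269389
0 tx -0.0320 ty -0.0213 tz 0.0000
1 tx -0.0334 ty -0.0191 tz 0.0000
2 tx -0.0346 ty -0.0168 tz 0.0000
3 tx -0.0356 ty -0.0144 tz 0.0000
4 tx -0.0365 ty -0.0119 tz 0.0000
5 tx -0.0373 ty -0.0094 tz 0.0000
6 tx -0.0378 ty -0.0069 tz 0.0000
7 tx -0.0382 ty -0.0043 tz 0.0000
8 tx -0.0384 ty -0.0017 tz 0.0000
9 tx -0.0384 ty 0.0009 tz 0.0000
10 tx -0.0383 ty 0.0036 tz 0.0000
11 tx -0.0379 ty 0.0062 tz 0.0000
12 tx -0.0374 ty 0.0087 tz 0.0000
13 tx -0.0368 ty 0.0112 tz 0.0000
14 tx -0.0359 ty 0.0137 tz 0.0000
15 tx -0.0349 ty 0.0161 tz 0.0000
16 tx -0.0337 ty 0.0185 tz 0.0000
17 tx -0.0324 ty 0.0207 tz 0.0000
```

```bash
python3 -m pendant '[{"tx":-0.032,"ty":-0.0213,"wz":0.0681,"jaw":1},{"tx":-0.0334,"ty":-0.0191,"wz":0.0681,"jaw":1},{"tx":-0.0346,"ty":-0.0168,"wz":0.0681,"jaw":1},{"tx":-0.0356,"ty":-0.0144,"wz":0.0681,"jaw":1},{"tx":-0.0365,"ty":-0.0119,"wz":0.0681,"jaw":1}]' 20
python3 -m pendant '[{"tx":-0.0373,"ty":-0.0094,"wz":0.0681,"jaw":1},{"tx":-0.0378,"ty":-0.0069,"wz":0.0681,"jaw":1},{"tx":-0.0382,"ty":-0.0043,"wz":0.0681,"jaw":1},{"tx":-0.0384,"ty":-0.0017,"wz":0.0681,"jaw":1},{"tx":-0.0384,"ty":0.0009,"wz":0.0681,"jaw":1}]'
python3 -m pendant '[{"tx":-0.0383,"ty":0.0036,"wz":0.0681,"jaw":1},{"tx":-0.0379,"ty":0.0062,"wz":0.0681,"jaw":1},{"tx":-0.0374,"ty":0.0087,"wz":0.0681,"jaw":1},{"tx":-0.0368,"ty":0.0112,"wz":0.0681,"jaw":1},{"tx":-0.0359,"ty":0.0137,"wz":0.0681,"jaw":1}]'
python3 -m pendant '[{"tx":-0.0349,"ty":0.0161,"wz":0.0681,"jaw":1},{"tx":-0.0337,"ty":0.0185,"wz":0.0681,"jaw":1},{"tx":-0.0324,"ty":0.0207,"wz":0.0681,"jaw":1},{"jaw":1},{"jaw":1}]'
python3 go.py .634 -.0125 .060 -.1065 1
```

```text
turn wz 1.22454914034849 per row 1.22454914034849
0 tx -0.5756 ty -0.3839 tz 0.1234invalid input at $[0]: expected keys tx, ty, tz, wx, wy, wz, jaw
invalid input at $[0]: expected keys tx, ty, tz, wx, wy, wz, jaw
invalid input at $[0]: expected keys tx, ty, tz, wx, wy, wz, jaw
invalid input at $[0]: expected keys tx, ty, tz, wx, wy, wz, jaw
```

All seven keys are required in each row.

```bash
python3 -m pendant '[{"tx":-0.032,"ty":-0.0213,"tz":0,"wx":0,"wy":0,"wz":0.0681,"jaw":1},{"tx":-0.0334,"ty":-0.0191,"tz":0,"wx":0,"wy":0,"wz":0.0681,"jaw":1},{"tx":-0.0346,"ty":-0.0168,"tz":0,"wx":0,"wy":0,"wz":0.0681,"jaw":1},{"tx":-0.0356,"ty":-0.0144,"tz":0,"wx":0,"wy":0,"wz":0.0681,"jaw":1},{"tx":-0.0365,"ty":-0.0119,"tz":0,"wx":0,"wy":0,"wz":0.0681,"jaw":1}]' 20
python3 -m pendant '[{"tx":-0.0373,"ty":-0.0094,"tz":0,"wx":0,"wy":0,"wz":0.0681,"jaw":1},{"tx":-0.0378,"ty":-0.0069,"tz":0,"wx":0,"wy":0,"wz":0.0681,"jaw":1},{"tx":-0.0382,"ty":-0.0043,"tz":0,"wx":0,"wy":0,"wz":0.0681,"jaw":1},{"tx":-0.0384,"ty":-0.0017,"tz":0,"wx":0,"wy":0,"wz":0.0681,"jaw":1},{"tx":-0.0384,"ty":0.0009,"tz":0,"wx":0,"wy":0,"wz":0.0681,"jaw":1}]'
python3 -m pendant '[{"tx":-0.0383,"ty":0.0036,"tz":0,"wx":0,"wy":0,"wz":0.0681,"jaw":1},{"tx":-0.0379,"ty":0.0062,"tz":0,"wx":0,"wy":0,"wz":0.0681,"jaw":1},{"tx":-0.0374,"ty":0.0087,"tz":0,"wx":0,"wy":0,"wz":0.0681,"jaw":1},{"tx":-0.0368,"ty":0.0112,"tz":0,"wx":0,"wy":0,"wz":0.0681,"jaw":1},{"tx":-0.0359,"ty":0.0137,"tz":0,"wx":0,"wy":0,"wz":0.0681,"jaw":1}]'
python3 -m pendant '[{"tx":-0.0349,"ty":0.0161,"tz":0,"wx":0,"wy":0,"wz":0.0681,"jaw":1},{"tx":-0.0337,"ty":0.0185,"tz":0,"wx":0,"wy":0,"wz":0.0681,"jaw":1},{"tx":-0.0324,"ty":0.0207,"tz":0,"wx":0,"wy":0,"wz":0.0681,"jaw":1},{"tx":0,"ty":0,"tz":0,"wx":0,"wy":0,"wz":0,"jaw":1},{"tx":0,"ty":0,"tz":0,"wx":0,"wy":0,"wz":0,"jaw":1}]'
python3 go.py .634 -.0125 .060 -.1065 1
```

```text
clock: 1.22
eef_pos: [0.3822, 0.4172, 0.1836]
ee_rot: [[-0.699, 0.715, 0.0], [0.715, 0.699, 0.0], [0.0, 0.001, -1.0]]
force: [0.0, 0.5, -0.1]
finger_gap: 0.064
gripper_force: 0.0
clock: 1.63
eef_pos: [0.4794, 0.2513, 0.1837]
ee_rot: [[-0.42, 0.907, 0.001], [0.907, 0.42, 0.001], [0.0, 0.001, -1.0]]
force: [0.5, 1.1, 1.0]
finger_gap: 0.0308
gripper_force: 0.0
clock: 2.05
eef_pos: [0.5765, 0.0854, 0.1837]
ee_rot: [[-0.093, 0.996, 0.001], [0.996, 0.093, 0.0], [0.0, 0.001, -1.0]]
force: [0.6, 1.0, 0.0]
finger_gap: 0.001
gripper_force: 0.0
clock: 2.47
eef_pos: [0.6343, -0.016, 0.1831]
ee_rot: [[0.113, 0.994, -0.0], [0.994, -0.113, -0.002], [-0.002, 0.0, -1.0]]
force: [-0.4, 0.6, -0.5]
finger_gap: 0.0007
gripper_force: 0.0
turn wz -0.006309647920935024 per row -0.006309647920935024
0 tx 0.0035 ty -0.0007 tz 0.1231
```

```bash
python3 -m pendant '[{"tx":0.002,"ty":0,"tz":0.035,"wx":0,"wy":0,"wz":-0.003,"jaw":1},{"tx":0,"ty":0,"tz":0.035,"wx":0,"wy":0,"wz":0,"jaw":1},{"tx":0,"ty":0,"tz":0.03,"wx":0,"wy":0,"wz":0,"jaw":1},{"tx":0,"ty":0,"tz":0.02,"wx":0,"wy":0,"wz":0,"jaw":1},{"tx":0,"ty":0,"tz":0.01,"wx":0,"wy":0,"wz":0,"jaw":1}]'
python3 -m pendant '[{"tx":0,"ty":0,"tz":0,"wx":0,"wy":0,"wz":0,"jaw":1},{"tx":0,"ty":0,"tz":0,"wx":0,"wy":0,"wz":0,"jaw":1},{"tx":0,"ty":0,"tz":0,"wx":0,"wy":0,"wz":0,"jaw":1},{"tx":0,"ty":0,"tz":0,"wx":0,"wy":0,"wz":0,"jaw":1}]'
python3 - <<'E'
from h import *
im,d=env.get_image('side'); cv2.imwrite('pics/s1.png',cv2.resize(im[130:290,270:470,::-1],None,fx=3.5,fy=3.5,interpolation=cv2.INTER_CUBIC))
E
python3 go.py .634 -.0125 .041 -.1065 1
```

```text
clock: 2.88
eef_pos: [0.6313, -0.0074, 0.0501]
ee_rot: [[0.101, 0.995, -0.006], [0.995, -0.101, 0.002], [0.002, -0.006, -1.0]]
force: [0.0, 0.7, 0.3]
finger_gap: 0.0003
gripper_force: 0.0
clock: 3.22
eef_pos: [0.6355, -0.0104, 0.0553]
ee_rot: [[0.104, 0.995, 0.004], [0.995, -0.104, 0.0], [0.0, 0.004, -1.0]]
force: [0.7, 0.2, 0.1]
finger_gap: 0.0005
gripper_force: 0.0
turn wz 0.001957860193396943 per row 0.001957860193396943
0 tx -0.0021 ty -0.0011 tz 0.0142
```

View pics/s1.png

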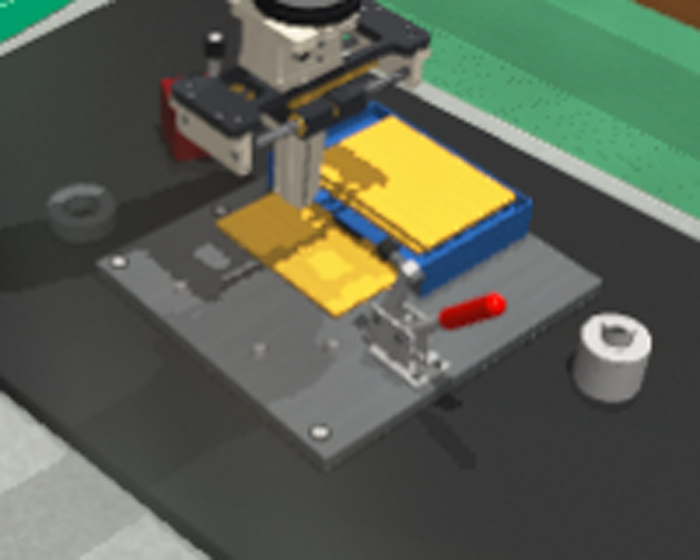

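```bash
python3 -m pendant '[{"tx":-0.001,"ty":0,"tz":0.002,"wx":0,"wy":0,"wz":0,"jaw":1},{"tx":-0.001,"ty":0,"tz":0.002,"wx":0,"wy":0,"wz":0,"jaw":1},{"tx":0,"ty":0,"tz":0.002,"wx":0,"wy":0,"wz":0,"jaw":1},{"tx":0,"ty":0,"tz":0.002,"wx":0,"wy":0,"wz":0,"jaw":1},{"tx":0,"ty":0,"tz":0.001,"wx":0,"wy":0,"wz":0,"jaw":1}]'
python3 -m pendant '[{"tx":0,"ty":0,"tz":0.0005,"wx":0,"wy":0,"wz":0,"jaw":1},{"tx":0,"ty":0,"tz":0.0005,"wx":0,"wy":0,"wz":0,"jaw":1},{"tx":0,"ty":0,"tz":0.0005,"wx":0,"wy":0,"wz":0,"jaw":1},{"tx":0,"ty":0,"tz":0,"wx":0,"wy":0,"wz":0,"jaw":1}]'
```

```text
clock: 3.68
eef_pos: [0.6336, -0.0126, 0.0439]
ee_rot: [[0.105, 0.995, -0.001], [0.995, -0.105, 0.0], [-0.0, -0.001, -1.0]]
force: [-0.2, 0.4, 0.5]
finger_gap: 0.0007
gripper_force: 0.0
clock: 4.02
eef_pos: [0.6339, -0.0125, 0.0427]
ee_rot: [[0.105, 0.995, -0.0], [0.995, -0.105, -0.0], [-0.0, -0.0, -1.0]]
force: [0.1, -0.2, 0.4]
finger_gap: 0.0004
gripper_force: 0.0
```

```bash
python3 -m pendant '[{"tx":0,"ty":0,"tz":0.0003,"wx":0,"wy":0,"wz":0,"jaw":1},{"tx":0,"ty":0,"tz":0.0003,"wx":0,"wy":0,"wz":0,"jaw":1},{"tx":0,"ty":0,"tz":0,"wx":0,"wy":0,"wz":0,"jaw":1}]' | grep -E "pos|force:"
python3 -m pendant '[{"tx":0,"ty":0,"tz":0.0003,"wx":0,"wy":0,"wz":0,"jaw":1},{"tx":0,"ty":0,"tz":0.0003,"wx":0,"wy":0,"wz":0,"jaw":1},{"tx":0,"ty":0,"tz":0,"wx":0,"wy":0,"wz":0,"jaw":1}]' | grep -E "pos|force:"
```

```text
eef_pos: [0.6339, -0.0125, 0.0422]
force: [1.1, -0.3, -0.2]
gripper_force: 0.0
eef_pos: [0.6339, -0.0125, 0.0416]
force: [1.0, 0.5, -0.9]
gripper_force: 0.0
```

```bash
python3 -m pendant '[{"tx":0,"ty":0,"tz":0.0003,"wx":0,"wy":0,"wz":0,"jaw":1},{"tx":0,"ty":0,"tz":0.0003,"wx":0,"wy":0,"wz":0,"jaw":1},{"tx":0,"ty":0,"tz":0,"wx":0,"wy":0,"wz":0,"jaw":1}]' | grep -E "pos|force:"
```

```text
eef_pos: [0.6338, -0.0126, 0.041]
force: [1.1, -0.2, 0.6]
gripper_force: 0.0
```

```bash
python3 -m pendant '[{"tx":0,"ty":0,"tz":0.0003,"wx":0,"wy":0,"wz":0,"jaw":1},{"tx":0,"ty":0,"tz":0,"wx":0,"wy":0,"wz":0,"jaw":1}]' | grep -E "pos|force:"
python3 -m pendant '[{"tx":0,"ty":0,"tz":0.0003,"wx":0,"wy":0,"wz":0,"jaw":1},{"tx":0,"ty":0,"tz":0,"wx":0,"wy":0,"wz":0,"jaw":1}]' | grep -E "pos|force:"
```

```text
eef_pos: [0.6338, -0.0126, 0.0407]
force: [-0.6, -0.0, -0.4]
gripper_force: 0.0
eef_pos: [0.6338, -0.0126, 0.0404]
force: [0.4, -0.6, -0.5]
gripper_force: 0.0
```

```bash
for i in 1; do python3 -m pendant '[{"tx":0,"ty":0,"tz":0.0003,"wx":0,"wy":0,"wz":0,"jaw":1},{"tx":0,"ty":0,"tz":0,"wx":0,"wy":0,"wz":0,"jaw":1}]' | grep -E "pos|^force:"; done
python3 -m pendant '[{"tx":0,"ty":0,"tz":0.0003,"wx":0,"wy":0,"wz":0,"jaw":1},{"tx":0,"ty":0,"tz":0,"wx":0,"wy":0,"wz":0,"jaw":1}]' | grep -E "pos|^force:"
```

```text
eef_pos: [0.6338, -0.0125, 0.0401]
force: [-0.6, 0.3, -0.3]
eef_pos: [0.6339, -0.0126, 0.0398]
force: [-0.2, -0.0, -0.5]
```

```bash
python3 -m pendant '[{"tx":0,"ty":0,"tz":0.0003,"wx":0,"wy":0,"wz":0,"jaw":1},{"tx":0,"ty":0,"tz":0,"wx":0,"wy":0,"wz":0,"jaw":1}]' | grep -E "pos|^force:"
python3 -m pendant '[{"tx":0,"ty":0,"tz":0.0003,"wx":0,"wy":0,"wz":0,"jaw":1},{"tx":0,"ty":0,"tz":0,"wx":0,"wy":0,"wz":0,"jaw":1}]' | grep -E "pos|^force:"
```

```text
eef_pos: [0.6338, -0.0126, 0.0395]
force: [-0.9, 0.9, -0.8]
eef_pos: [0.6338, -0.0126, 0.0392]
force: [-0.8, -1.2, -0.6]
```

```bash
python3 -m pendant '[{"tx":0,"ty":0,"tz":0.0003,"wx":0,"wy":0,"wz":0,"jaw":1},{"tx":0,"ty":0,"tz":0,"wx":0,"wy":0,"wz":0,"jaw":1}]' | grep -E "pos|^force:"
```

```text
eef_pos: [0.6338, -0.0126, 0.0389]
force: [0.3, 0.6, 0.6]
```

```bash
python3 -m pendant '[{"tx":0,"ty":0,"tz":0.0003,"wx":0,"wy":0,"wz":0,"jaw":1},{"tx":0,"ty":0,"tz":0,"wx":0,"wy":0,"wz":0,"jaw":1}]' | grep -E "pos|^force:"
python3 -m pendant '[{"tx":0,"ty":0,"tz":0.0003,"wx":0,"wy":0,"wz":0,"jaw":1},{"tx":0,"ty":0,"tz":0,"wx":0,"wy":0,"wz":0,"jaw":1}]' | grep -E "pos|^force:"
```

```text
eef_pos: [0.6339, -0.0126, 0.0386]
force: [0.5, -0.2, 0.3]
eef_pos: [0.6338, -0.0126, 0.0383]
force: [0.0, 0.6, -0.2]
```

```bash
python3 -m pendant '[{"tx":0,"ty":0,"tz":0.0003,"wx":0,"wy":0,"wz":0,"jaw":1},{"tx":0,"ty":0,"tz":0,"wx":0,"wy":0,"wz":0,"jaw":1}]' | grep -E "pos|^force:"
```

```text
eef_pos: [0.6339, -0.0126, 0.038]
force: [-0.5, -0.3, -0.3]
```

```bash
python3 -m pendant '[{"tx":0,"ty":0,"tz":0.0003,"wx":0,"wy":0,"wz":0,"jaw":1},{"tx":0,"ty":0,"tz":0,"wx":0,"wy":0,"wz":0,"jaw":1}]' | grep -E "pos|^force:"
python3 -m pendant '[{"tx":0,"ty":0,"tz":0.0003,"wx":0,"wy":0,"wz":0,"jaw":1},{"tx":0,"ty":0,"tz":0,"wx":0,"wy":0,"wz":0,"jaw":1}]' | grep -E "pos|^force:"
python3 - <<'E'
from h import *
im,d=env.get_image('side'); cv2.imwrite('pics/s2.png',cv2.resize(im[170:230,320:400,::-1],None,fx=8,fy=8,interpolation=cv2.INTER_CUBIC))
m=(im[:,:,0].astype(int)-im[:,:,2]>70); m[:195]=0; m[:,:330]=0;m[:,385:]=0; m[225:]=0
P,u,v=pts('side',d,m); print(len(P),np.percentile(P[:,2],[10,25,50,75,90]))
E
```

```text
eef_pos: [0.6338, -0.0126, 0.0377]
force: [0.5, 0.3, -0.3]
eef_pos: [0.6339, -0.0125, 0.0374]
force: [0.5, -0.1, 0.1]
720 [0.03826315 0.03923497 0.04022616 0.0412512  0.04235357]
```

View pics/s2.png

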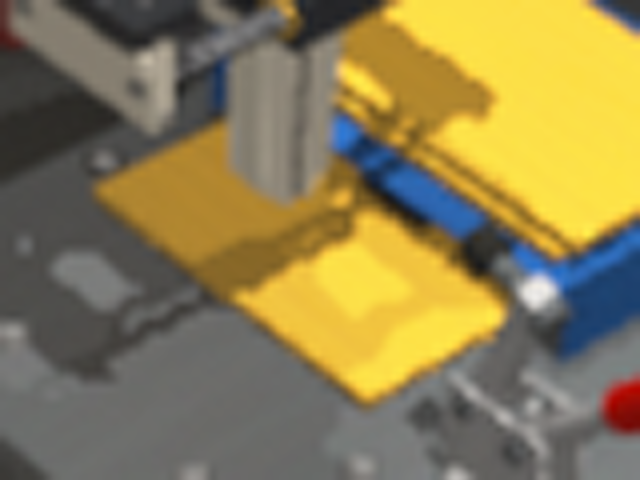

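```bash
python3 -m pendant '[{"tx":0,"ty":0,"tz":0.0003,"wx":0,"wy":0,"wz":0,"jaw":1},{"tx":0,"ty":0,"tz":0,"wx":0,"wy":0,"wz":0,"jaw":1}]' | grep -E "pos|^force:"
```

```text
eef_pos: [0.6339, -0.0126, 0.0371]
force: [-0.0, -0.0, -0.5]
```

```bash
python3 -m pendant '[{"tx":0,"ty":0,"tz":0.0003,"wx":0,"wy":0,"wz":0,"jaw":1},{"tx":0,"ty":0,"tz":0,"wx":0,"wy":0,"wz":0,"jaw":1}]' | grep -E "pos|^force:"
```

```text
eef_pos: [0.6338, -0.0126, 0.0368]
force: [0.4, 0.5, -0.6]
```

```bash
python3 -m pendant '[{"tx":0,"ty":0,"tz":0.0003,"wx":0,"wy":0,"wz":0,"jaw":1},{"tx":0,"ty":0,"tz":0,"wx":0,"wy":0,"wz":0,"jaw":1}]' | grep -E "pos|^force:"; python3 -c "
from h import *
print(proj('side',[[.6339,-.0125,.0374],[.6339,-.0125,.041]]))"
```

```text
eef_pos: [0.6338, -0.0126, 0.0365]
force: [-0.4, 0.4, -0.4]
[[353.19393203 203.18318261]
 [353.24856734 202.16664229]]
```

Run:
```python
from h import *
np.set_printoptions(precision=4,suppress=True)
im,d=env.get_image('side')
for (u,v) in [(352,180),(356,185),(356,190),(356,192),(356,194),(356,196),(356,198),(353,203)]:
    m=np.zeros(d.shape,bool); m[v,u]=1; print(u,v,im[v,u],pts('side',d,m)[0])
im,d=env.get_image('top'); cv2.imwrite('pics/t2.png',cv2.resize(im[80:260,240:460,::-1],None,fx=3.3,fy=3.3,interpolation=cv2.INTER_CUBIC))
```

```text
352 180 [139 133 118] [[ 0.6184 -0.0176  0.1271]]
356 185 [127 120 108] [[ 0.6282 -0.0236  0.1089]]
356 190 [117 110  99] [[ 0.6323 -0.021   0.0887]]
356 192 [120 114 103] [[ 0.6295 -0.0238  0.0852]]
356 194 [129 117 100] [[ 0.6295 -0.0242  0.0787]]
356 196 [169 133  63] [[ 0.6583 -0.0005  0.0415]]
356 198 [150 114  40] [[ 0.6543 -0.0043  0.0389]]
353 203 [134 102  38] [[ 0.633  -0.0125  0.0386]]
```

View pics/t2.png

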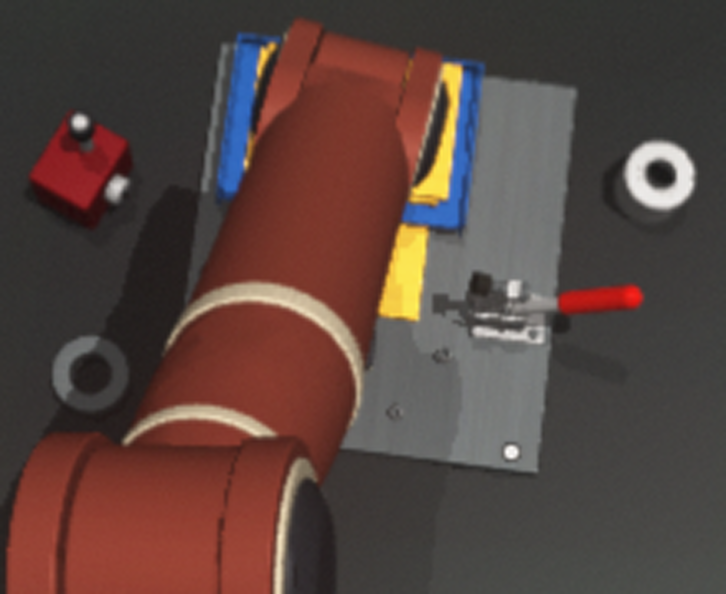

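Run:
```python
from h import *
np.set_printoptions(precision=4,suppress=True)
im,d=env.get_image('side')
for v in range(188,199): print(v,[tuple(im[v,u]) for u in (350,354,357,360)], d[v,[350,354,357,360]])
m=np.zeros(d.shape,bool); m[165:203,340:368]=1
m&=(im[:,:,0].astype(int)-im[:,:,2]<45)
P,u,v=pts('side',d,m); k=(P[:,0]>.6)&(P[:,0]<.66)&(abs(P[:,1]+.0125)<.03); P=P[k];i=P[:,2].argsort()[:12]; print(P[i],u[k][i],v[k][i])
for z in (.04,.06,.07,.08,.09): print(z,proj('side',[[.6295,-.024,z]]))
```

```text
188 [(np.uint8(131), np.uint8(125), np.uint8(112)), (np.uint8(141), np.uint8(134), np.uint8(120)), (np.uint8(113), np.uint8(106), np.uint8(96)), (np.uint8(134), np.uint8(127), np.uint8(114))] [1.1081 1.1019 1.1139 1.118 ]
189 [(np.uint8(132), np.uint8(126), np.uint8(112)), (np.uint8(141), np.uint8(134), np.uint8(120)), (np.uint8(110), np.uint8(104), np.uint8(92)), (np.uint8(141), np.uint8(131), np.uint8(112))] [1.1141 1.1    1.1162 1.1227]
190 [(np.uint8(132), np.uint8(125), np.uint8(111)), (np.uint8(141), np.uint8(133), np.uint8(119)), (np.uint8(108), np.uint8(101), np.uint8(90)), (np.uint8(140), np.uint8(128), np.uint8(107))] [1.1159 1.1028 1.1165 1.1233]
191 [(np.uint8(134), np.uint8(125), np.uint8(108)), (np.uint8(142), np.uint8(134), np.uint8(121)), (np.uint8(113), np.uint8(107), np.uint8(95)), (np.uint8(145), np.uint8(126), np.uint8(93))] [1.1187 1.1117 1.1195 1.1238]
192 [(np.uint8(149), np.uint8(128), np.uint8(91)), (np.uint8(141), np.uint8(134), np.uint8(120)), (np.uint8(113), np.uint8(107), np.uint8(96)), (np.uint8(156), np.uint8(126), np.uint8(73))] [1.1201 1.1118 1.1223 1
[... 1182 characters left out ...]
0), np.uint8(45)), (np.uint8(133), np.uint8(102), np.uint8(36)), (np.uint8(145), np.uint8(110), np.uint8(39))] [1.1694 1.1651 1.1591 1.1644]
[[ 0.6365 -0.0218  0.0733]
 [ 0.6252 -0.0246  0.078 ]
 [ 0.6396 -0.0222  0.0786]
 [ 0.6344 -0.0233  0.0788]
 [ 0.629  -0.0246  0.0792]
 [ 0.6368 -0.0211  0.0795]
 [ 0.6261 -0.0236  0.0802]
 [ 0.6311 -0.0227  0.0803]
 [ 0.6222 -0.0201  0.0805]
 [ 0.6422 -0.0233  0.0811]
 [ 0.6231 -0.0227  0.0814]
 [ 0.6274 -0.0223  0.0822]] [357 355 358 357 356 357 355 356 353 359 354 355] [194 195 192 193 194 192 194 193 194 191 194 193]
0.04 [[355.3004 205.1537]]
0.06 [[355.6331 199.4251]]
0.07 [[355.8018 196.5121]]
0.08 [[355.972  193.5661]]
0.09 [[356.1439 190.5866]]
```

```bash
python3 -m pendant '[{"tx":0,"ty":0,"tz":0.004,"wx":0,"wy":0,"wz":0,"jaw":1},{"tx":0,"ty":0,"tz":0.004,"wx":0,"wy":0,"wz":0,"jaw":1},{"tx":0,"ty":0,"tz":0.004,"wx":0,"wy":0,"wz":0,"jaw":1},{"tx":0,"ty":0,"tz":0.003,"wx":0,"wy":0,"wz":0,"jaw":1},{"tx":0,"ty":0,"tz":0.001,"wx":0,"wy":0,"wz":0,"jaw":1}]' | grep -E "clock|pos|^force:"
cat > tip.py <<'E'
from h import *
o=env.get_obs();p=np.array(o['eef_pos'])
im,d=env.get_image('side')
m=(im[:,:,0].astype(int)-im[:,:,2]<45)
P,u,v=pts('side',d,m); k=(abs(P[:,0]-p[0])<.02)&(abs(P[:,1]-p[1])<.016)&(P[:,2]>.044)&(P[:,2]<.13); 
uu=[x for x in np.unique(u[k])]
print(p.round(4),np.sort(P[k][:,2])[:8].round(4),[(c,v[k][u[k]==c].max()) for c in uu])
E
python3 tip.py
```

```text
clock: 7.88
eef_pos: [0.6332, -0.0125, 0.0196]
force: [-0.2, 0.2, -0.2]
[ 0.6332 -0.0125  0.0196] [0.0591 0.0598 0.061  0.0621 0.0622 0.0623 0.063  0.0632] [(np.int64(349), np.int64(196)), (np.int64(350), np.int64(197)), (np.int64(351), np.int64(198)), (np.int64(352), np.int64(198)), (np.int64(353), np.int64(199)), (np.int64(354), np.int64(199)), (np.int64(355), np.int64(199)), (np.int64(356), np.int64(199)), (np.int64(357), np.int64(198)), (np.int64(358), np.int64(198)), (np.int64(359), np.int64(196)), (np.int64(360), np.int64(195)), (np.int64(361), np.int64(189))]
```

```bash
python3 -m pendant '[{"tx":0,"ty":0,"tz":0.003,"wx":0,"wy":0,"wz":0,"jaw":1},{"tx":0,"ty":0,"tz":0.003,"wx":0,"wy":0,"wz":0,"jaw":1},{"tx":0,"ty":0,"tz":0.002,"wx":0,"wy":0,"wz":0,"jaw":1},{"tx":0,"ty":0,"tz":0.001,"wx":0,"wy":0,"wz":0,"jaw":1},{"tx":0,"ty":0,"tz":0,"wx":0,"wy":0,"wz":0,"jaw":1}]' | grep -E "clock|pos|^force:"
python3 tip.py
```

```text
clock: 8.35
eef_pos: [0.6337, -0.0126, 0.0112]
force: [0.6, 0.8, 0.6]
[ 0.6337 -0.0126  0.0112] [0.0492 0.0505 0.0508 0.0517 0.0519 0.0521 0.0537 0.054 ] [(np.int64(349), np.int64(198)), (np.int64(350), np.int64(199)), (np.int64(351), np.int64(200)), (np.int64(352), np.int64(201)), (np.int64(353), np.int64(201)), (np.int64(354), np.int64(202)), (np.int64(355), np.int64(202)), (np.int64(356), np.int64(201)), (np.int64(357), np.int64(201)), (np.int64(358), np.int64(200)), (np.int64(359), np.int64(199)), (np.int64(360), np.int64(197)), (np.int64(361), np.int64(189)), (np.int64(362), np.int64(185))]
```

```bash
python3 -m pendant '[{"tx":0,"ty":0,"tz":0.001,"wx":0,"wy":0,"wz":0,"jaw":1},{"tx":0,"ty":0,"tz":0.001,"wx":0,"wy":0,"wz":0,"jaw":1},{"tx":0,"ty":0,"tz":0.0006,"wx":0,"wy":0,"wz":0,"jaw":1},{"tx":0,"ty":0,"tz":0.0004,"wx":0,"wy":0,"wz":0,"jaw":1},{"tx":0,"ty":0,"tz":0,"wx":0,"wy":0,"wz":0,"jaw":1}]' | grep -E "clock|pos|^force:"
```

```text
clock: 8.82
eef_pos: [0.6338, -0.0126, 0.0085]
force: [0.6, -0.3, 0.6]
```

```bash
python3 -m pendant '[{"tx":0,"ty":0,"tz":0.0003,"wx":0,"wy":0,"wz":0,"jaw":1},{"tx":0,"ty":0,"tz":0.0003,"wx":0,"wy":0,"wz":0,"jaw":1}]' | grep -E "clock|pos|^force:"
```

```text
clock: 8.98
eef_pos: [0.6339, -0.0126, 0.008]
force: [-0.6, -0.1, -0.6]
```

```bash
python3 -m pendant '[{"tx":0,"ty":0,"tz":0.0003,"wx":0,"wy":0,"wz":0,"jaw":1},{"tx":0,"ty":0,"tz":0.0003,"wx":0,"wy":0,"wz":0,"jaw":1}]' | grep -E "clock|pos|^force:"
```

```text
clock: 9.15
eef_pos: [0.6339, -0.0126, 0.0074]
force: [0.1, -0.0, -0.8]
```

```bash
cat > ok.py <<'E'
import sys; from station import env
o=env.get_obs(); sys.exit(0 if o['force'][2]<float(sys.argv[1]) else 1)
E
f(){ grep -E "pos|^force:" | tr '\n' ' '; echo; }
python3 ok.py 1.5 && python3 -m pendant '[{"tx":0,"ty":0,"tz":0.0003,"wx":0,"wy":0,"wz":0,"jaw":1},{"tx":0,"ty":0,"tz":0.0002,"wx":0,"wy":0,"wz":0,"jaw":1}]' | f
python3 ok.py 1.5 && python3 -m pendant '[{"tx":0,"ty":0,"tz":0.0003,"wx":0,"wy":0,"wz":0,"jaw":1},{"tx":0,"ty":0,"tz":0.0002,"wx":0,"wy":0,"wz":0,"jaw":1}]' | f
python3 ok.py 1.5 && python3 -m pendant '[{"tx":0,"ty":0,"tz":0.0003,"wx":0,"wy":0,"wz":0,"jaw":1},{"tx":0,"ty":0,"tz":0.0002,"wx":0,"wy":0,"wz":0,"jaw":1}]' | f
python3 ok.py 1.5 && python3 -m pendant '[{"tx":0,"ty":0,"tz":0.0003,"wx":0,"wy":0,"wz":0,"jaw":1},{"tx":0,"ty":0,"tz":0.0002,"wx":0,"wy":0,"wz":0,"jaw":1}]' | f
python3 ok.py 1.5 && python3 -m pendant '[{"tx":0,"ty":0,"tz":0.0003,"wx":0,"wy":0,"wz":0,"jaw":1},{"tx":0,"ty":0,"tz":0.0002,"wx":0,"wy":0,"wz":0,"jaw":1}]' | f
python3 ok.py 1.5 && python3 -m pendant '[{"tx":0,"ty":0,"tz":0.0003,"wx":0,"wy":0,"wz":0,"jaw":1},{"tx":0,"ty":0,"tz":0.0002,"wx":0,"wy":0,"wz":0,"jaw":1}]' | f
python3 tip.py
```

```text
eef_pos: [0.6338, -0.0125, 0.0068] force: [0.0, -0.7, 0.5] 
eef_pos: [0.6339, -0.0126, 0.0063] force: [0.2, 0.4, 0.2] 
eef_pos: [0.6339, -0.0125, 0.0061] force: [-0.6, 0.9, 3.4] 
[ 0.6339 -0.0125  0.0061] [0.0446 0.0471 0.0476 0.0481 0.0494 0.0506 0.0507 0.0507] [(np.int64(349), np.int64(200)), (np.int64(350), np.int64(201)), (np.int64(351), np.int64(202)), (np.int64(352), np.int64(202)), (np.int64(353), np.int64(203)), (np.int64(354), np.int64(203)), (np.int64(355), np.int64(203)), (np.int64(356), np.int64(203)), (np.int64(357), np.int64(202)), (np.int64(358), np.int64(201)), (np.int64(359), np.int64(200)), (np.int64(360), np.int64(198)), (np.int64(361), np.int64(190)), (np.int64(362), np.int64(186))]
```

```bash
f(){ grep -E "pos|^force:" | tr '\n' ' '; echo; }
python3 -m pendant '[{"tx":0,"ty":0,"tz":0.0002,"wx":0,"wy":0,"wz":0,"jaw":1},{"tx":0,"ty":0,"tz":0,"wx":0,"wy":0,"wz":0,"jaw":1}]' | f
python3 ok.py 7 && python3 -m pendant '[{"tx":0,"ty":0,"tz":0.0002,"wx":0,"wy":0,"wz":0,"jaw":1},{"tx":0,"ty":0,"tz":0,"wx":0,"wy":0,"wz":0,"jaw":1}]' | f
python3 ok.py 7 && python3 -m pendant '[{"tx":0,"ty":0,"tz":0.0002,"wx":0,"wy":0,"wz":0,"jaw":1},{"tx":0,"ty":0,"tz":0,"wx":0,"wy":0,"wz":0,"jaw":1}]' | f
```

```text
eef_pos: [0.6339, -0.0125, 0.0061] force: [-1.2, 0.7, 4.2] 
eef_pos: [0.6339, -0.0126, 0.0061] force: [-1.1, 0.0, 5.2] 
eef_pos: [0.6339, -0.0126, 0.0061] force: [-3.0, 0.6, 6.8]
```

```bash
f(){ grep -E "clock|pos|^force:" | tr '\n' ' '; echo; }
python3 -m pendant '[{"tx":0,"ty":0,"tz":0.0003,"wx":0,"wy":0,"wz":0,"jaw":1},{"tx":0,"ty":0,"tz":0.0003,"wx":0,"wy":0,"wz":0,"jaw":1},{"tx":0,"ty":0,"tz":0.0001,"wx":0,"wy":0,"wz":0,"jaw":1}]' | f
python3 ok.py 14 && python3 -m pendant '[{"tx":0,"ty":-0.0005,"tz":0,"wx":0,"wy":0,"wz":0,"jaw":1},{"tx":0,"ty":-0.001,"tz":0,"wx":0,"wy":0,"wz":0,"jaw":1},{"tx":0,"ty":-0.001,"tz":0,"wx":0,"wy":0,"wz":0,"jaw":1}]' | f
```

```text
clock: 10.45 eef_pos: [0.6339, -0.0126, 0.0061] force: [-3.4, 1.1, 11.1] 
clock: 10.7 eef_pos: [0.6341, -0.0126, 0.0061] force: [1.6, -0.5, 4.0]
```

```bash
f(){ grep -E "clock|pos|^force:" | tr '\n' ' '; echo; }
python3 -m pendant '[{"tx":0,"ty":0,"tz":0.0004,"wx":0,"wy":0,"wz":0,"jaw":1},{"tx":0,"ty":0,"tz":0.0003,"wx":0,"wy":0,"wz":0,"jaw":1}]' | f
python3 ok.py 12 && python3 -m pendant '[{"tx":0,"ty":-0.0005,"tz":0.0001,"wx":0,"wy":0,"wz":0,"jaw":1},{"tx":0,"ty":-0.001,"tz":0.0002,"wx":0,"wy":0,"wz":0,"jaw":1}]' | f
python3 ok.py 12 && python3 -m pendant '[{"tx":0,"ty":-0.0005,"tz":0.0001,"wx":0,"wy":0,"wz":0,"jaw":1},{"tx":0,"ty":-0.001,"tz":0.0002,"wx":0,"wy":0,"wz":0,"jaw":1}]' | f
```

```text
clock: 10.87 eef_pos: [0.6341, -0.0126, 0.0061] force: [-1.1, -0.6, 11.1] 
clock: 11.03 eef_pos: [0.6342, -0.0126, 0.0061] force: [2.7, 1.0, 8.3] 
clock: 11.2 eef_pos: [0.6343, -0.0126, 0.0061] force: [4.2, -0.3, 8.1]
```

```bash
f(){ grep -E "clock|pos|^force:" | tr '\n' ' '; echo; }
python3 -m pendant '[{"tx":0,"ty":-0.0005,"tz":0.0003,"wx":0,"wy":0,"wz":0,"jaw":1},{"tx":0,"ty":-0.0005,"tz":0.0003,"wx":0,"wy":0,"wz":0,"jaw":1}]' | f
python3 ok.py 12.5 && python3 -m pendant '[{"tx":0,"ty":-0.0005,"tz":0.0002,"wx":0,"wy":0,"wz":0,"jaw":1},{"tx":0,"ty":-0.0005,"tz":0.0002,"wx":0,"wy":0,"wz":0,"jaw":1}]' | f
python3 ok.py 12.5 && python3 -m pendant '[{"tx":0,"ty":-0.0005,"tz":0.0002,"wx":0,"wy":0,"wz":0,"jaw":1},{"tx":0,"ty":-0.0005,"tz":0.0002,"wx":0,"wy":0,"wz":0,"jaw":1}]' | f
```

```text
clock: 11.37 eef_pos: [0.6343, -0.0126, 0.0061] force: [4.8, 0.5, 10.1] 
clock: 11.53 eef_pos: [0.6344, -0.0126, 0.0061] force: [4.8, -0.7, 10.3] 
clock: 11.7 eef_pos: [0.6345, -0.0126, 0.0061] force: [5.5, -0.7, 9.7]
```

```bash
f(){ grep -E "clock|pos|rot|^force:" | tr '\n' ' '; echo; }
python3 -m pendant '[{"tx":0,"ty":-0.0005,"tz":0.0003,"wx":0,"wy":0,"wz":0,"jaw":1},{"tx":0,"ty":-0.0005,"tz":0.0003,"wx":0,"wy":0,"wz":0,"jaw":1}]' | f
python3 ok.py 13 && python3 -m pendant '[{"tx":0,"ty":-0.0007,"tz":0.0003,"wx":0,"wy":0,"wz":0,"jaw":1},{"tx":0,"ty":-0.0007,"tz":0.0002,"wx":0,"wy":0,"wz":0,"jaw":1}]' | f
python3 ok.py 13 && python3 -m pendant '[{"tx":0,"ty":-0.0007,"tz":0.0002,"wx":0,"wy":0,"wz":0,"jaw":1},{"tx":0,"ty":-0.0007,"tz":0.0002,"wx":0,"wy":0,"wz":0,"jaw":1}]' | f
```

```text
clock: 11.87 eef_pos: [0.6345, -0.0126, 0.0061] ee_rot: [[0.105, 0.994, 0.021], [0.995, -0.105, -0.002], [0.0, 0.021, -1.0]] force: [6.4, -0.3, 13.4]
```

```bash
f(){ grep -E "clock|pos|^force:" | tr '\n' ' '; echo; }
python3 -m pendant '[{"tx":0,"ty":-0.001,"tz":0,"wx":0,"wy":0,"wz":0,"jaw":1},{"tx":0,"ty":-0.0005,"tz":0.0001,"wx":0,"wy":0,"wz":0,"jaw":1}]' | f
python3 ok.py 13 && python3 -m pendant '[{"tx":0,"ty":-0.001,"tz":0.0002,"wx":0,"wy":0,"wz":0,"jaw":1},{"tx":0,"ty":-0.0005,"tz":0.0001,"wx":0,"wy":0,"wz":0,"jaw":1}]' | f
python3 ok.py 13 && python3 -m pendant '[{"tx":0,"ty":-0.001,"tz":0.0002,"wx":0,"wy":0,"wz":0,"jaw":1},{"tx":0,"ty":-0.0005,"tz":0.0001,"wx":0,"wy":0,"wz":0,"jaw":1}]' | f
```

```text
clock: 12.03 eef_pos: [0.6336, -0.0127, 0.0061] force: [6.8, -1.0, 11.1] 
clock: 12.2 eef_pos: [0.6326, -0.0126, 0.0061] force: [7.1, -0.2, 13.1]
```

```bash
f(){ grep -E "clock|pos|^force:" | tr '\n' ' '; echo; }
python3 -m pendant '[{"tx":0,"ty":-0.001,"tz":0,"wx":0,"wy":0,"wz":0,"jaw":1},{"tx":0,"ty":-0.001,"tz":0,"wx":0,"wy":0,"wz":0,"jaw":1},{"tx":0,"ty":-0.001,"tz":0,"wx":0,"wy":0,"wz":0,"jaw":1}]' | f
python3 ok.py 14 && python3 -m pendant '[{"tx":0,"ty":-0.001,"tz":0,"wx":0,"wy":0,"wz":0,"jaw":1},{"tx":0,"ty":-0.001,"tz":0,"wx":0,"wy":0,"wz":0,"jaw":1},{"tx":0,"ty":-0.001,"tz":0,"wx":0,"wy":0,"wz":0,"jaw":1}]' | f
python3 - <<'E'
from fit import *
np.set_printoptions(precision=4,suppress=True)
im,d=env.get_image('side'); cv2.imwrite('pics/s3.png',im[:,:,::-1])
g=im[:,:,0].astype(float)-im[:,:,2]
print(fit('side',g,.041,PL[:1]+[((-.046,.07),(-.02,.07),(0,1))],np.array([.656,-.0161,-.106])))
E
```

```text
clock: 12.45 eef_pos: [0.6298, -0.0124, 0.0061] force: [6.8, 0.3, 11.9] 
clock: 12.7 eef_pos: [0.6268, -0.0122, 0.0061] force: [8.0, -0.1, 12.0] 
(array([ 0.6495, -0.0388, -0.0805]), np.float64(0.002439235436326841), 77)
```

Run:
```python
from fit import *
np.set_printoptions(precision=4,suppress=True)
for nm in ('0','3'):
    im=cv2.imread('pics/side0.png' if nm=='0' else 'pics/s3.png')[:,:,::-1]
    im=im.astype(float); g=100*(im[:,:,0]-im[:,:,2])/(im.sum(2)+20)  # shadow-robust
    for E in (PL[:1],PL[:2]):
        P,e,n=fit('side',g,.041,E,np.array([.6597 if nm=='0' else .653,-.016,-.106])); print(nm,P,e,n,w(P,np.array([[-.05,0],[-.05,.06],[-.05,-.06]])))
```

```text
Traceback (most recent call last):
  File "fit.py", line 23, in fit
    Wp=w(p,Q)
  File "fit.py", line 6, in w
    c,s=np.cos(p[2]),np.sin(p[2]); return q@np.array([[c,s],[-s,c]])+p[:2]
                                          ~^~~~~~~~~~~~~~~~~~~~~~~~~
ValueError: matmul: Input operand 1 has a mismatch in its core dimension 0, with gufunc signature (n?,k),(k,m?)->(n?,m?) (size 2 is different from 0)
```

```bash
sed -i 's/            return ((l-q0)\*n).sum(1)/            return np.r_[((l-q0)*n).sum(1),(x[1]-p0[1])*.3]/; s/    for it in range(8):/    p0=p.copy()\n    for it in range(8):/; s/np.abs(r(p)).mean()/np.abs(r(p)[:-1]).mean()/' fit.py
cat > near.py <<'E'
from fit import *
def near(im,p,E=PL[:1]):
    im=im.astype(float); g=100*(im[:,:,0]-im[:,:,2])/(im.sum(2)+20)
    return fit('side',g,.041,E,np.array(p))
E
python3 - <<'E'
from near import *
np.set_printoptions(precision=4,suppress=True)
for nm,x in (('side0',.6597),('s3',.653)):
    im=cv2.imread(f'pics/{nm}.png')[:,:,::-1]
    for E in (PL[:1],PL[:2]):
        P,e,n=near(im,[x,-.016,-.106],E); print(nm,P,e,n)
E
```

```text
side0 [ 0.6589 -0.016  -0.1074] 0.0004436167553273921 40
side0 [ 0.6589 -0.0157 -0.1074] 0.0005028696294766341 80
s3 [ 0.6503 -0.016  -0.0864] 0.000504115058731657 39
s3 [ 0.6487 -0.0349 -0.0831] 0.0031147119827000243 75
```

```bash
f(){ grep -E "clock|pos|^force:" | tr '\n' ' '; echo; }
R='x'
python3 -m pendant '[{"tx":0,"ty":-0.0013,"tz":0,"wx":0,"wy":0,"wz":0,"jaw":1},{"tx":0,"ty":-0.0013,"tz":0,"wx":0,"wy":0,"wz":0,"jaw":1},{"tx":0,"ty":-0.0013,"tz":0,"wx":0,"wy":0,"wz":0,"jaw":1},{"tx":0,"ty":-0.0013,"tz":0,"wx":0,"wy":0,"wz":0,"jaw":1},{"tx":0,"ty":-0.0013,"tz":0,"wx":0,"wy":0,"wz":0,"jaw":1}]' | f
python3 ok.py 14 && python3 -m pendant '[{"tx":0,"ty":-0.0013,"tz":0,"wx":0,"wy":0,"wz":0,"jaw":1},{"tx":0,"ty":-0.0013,"tz":0,"wx":0,"wy":0,"wz":0,"jaw":1},{"tx":0,"ty":-0.0013,"tz":0,"wx":0,"wy":0,"wz":0,"jaw":1},{"tx":0,"ty":-0.0013,"tz":0,"wx":0,"wy":0,"wz":0,"jaw":1},{"tx":0,"ty":-0.0013,"tz":0,"wx":0,"wy":0,"wz":0,"jaw":1}]' | f
python3 - <<'E'
from near import *
im,d=env.get_image('side'); cv2.imwrite('pics/s4.png',im[:,:,::-1])
print(near(im,[.637,-.014,-.09]))
cv2.imwrite('pics/s4c.png',cv2.resize(im[160:260,290:430,::-1],None,fx=5,fy=5,interpolation=cv2.INTER_CUBIC))
E
```

```text
clock: 13.17 eef_pos: [0.6205, -0.0116, 0.0061] force: [7.2, -0.5, 12.6] 
clock: 13.58 eef_pos: [0.6142, -0.0109, 0.0061] force: [7.4, -1.2, 13.7] 
(array([ 0.63803416, -0.014     , -0.08907216]), np.float64(0.0004790948789021058), 33)
```

View pics/s4c.png

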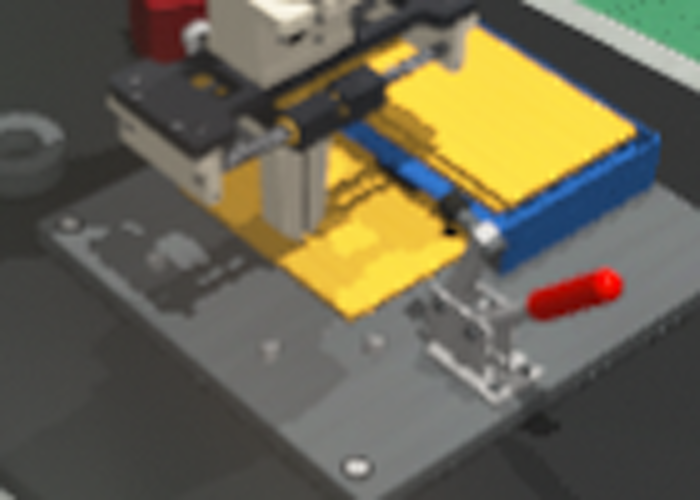

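```bash
f(){ grep -E "clock|pos|^force:" | tr '\n' ' '; echo; }
python3 -m pendant '[{"tx":0,"ty":-0.0014,"tz":-0.0001,"wx":0,"wy":0,"wz":0,"jaw":1},{"tx":0,"ty":-0.0014,"tz":-0.0001,"wx":0,"wy":0,"wz":0,"jaw":1},{"tx":0,"ty":-0.0014,"tz":0,"wx":0,"wy":0,"wz":0,"jaw":1},{"tx":0,"ty":-0.0014,"tz":0,"wx":0,"wy":0,"wz":0,"jaw":1},{"tx":0,"ty":-0.0014,"tz":0,"wx":0,"wy":0,"wz":0,"jaw":1}]' | f
python3 ok.py 15 && python3 -m pendant '[{"tx":0,"ty":-0.0014,"tz":-0.0001,"wx":0,"wy":0,"wz":0,"jaw":1},{"tx":0,"ty":-0.0014,"tz":0,"wx":0,"wy":0,"wz":0,"jaw":1},{"tx":0,"ty":-0.0014,"tz":0,"wx":0,"wy":0,"wz":0,"jaw":1},{"tx":0,"ty":-0.0014,"tz":0,"wx":0,"wy":0,"wz":0,"jaw":1},{"tx":0,"ty":-0.0014,"tz":0,"wx":0,"wy":0,"wz":0,"jaw":1}]' | f
python3 ok.py 15 && python3 -m pendant '[{"tx":0,"ty":-0.0014,"tz":-0.0001,"wx":0,"wy":0,"wz":0,"jaw":1},{"tx":0,"ty":-0.0014,"tz":0,"wx":0,"wy":0,"wz":0,"jaw":1},{"tx":0,"ty":-0.0014,"tz":0,"wx":0,"wy":0,"wz":0,"jaw":1},{"tx":0,"ty":-0.0014,"tz":0,"wx":0,"wy":0,"wz":0,"jaw":1},{"tx":0,"ty":-0.0014,"tz":0,"wx":0,"wy":0,"wz":0,"jaw":1}]' | f
```

```text
clock: 14.05 eef_pos: [0.6062, -0.0101, 0.0061] force: [4.5, -0.1, 14.7] 
clock: 14.47 eef_pos: [0.5985, -0.0092, 0.006] force: [4.7, -0.5, 14.4] 
clock: 14.88 eef_pos: [0.5915, -0.0085, 0.0061] force: [4.7, -0.6, 15.1]
```

```bash
f(){ grep -E "clock|pos|^force:" | tr '\n' ' '; echo; }
python3 -m pendant '[{"tx":0,"ty":0,"tz":-0.0003,"wx":0,"wy":0,"wz":0,"jaw":1}]' | f
python3 - <<'E'
from near import *
im,d=env.get_image('side'); cv2.imwrite('pics/s5.png',im[:,:,::-1])
F=np.array([.597,-.0277,-.1055])
for E in (PL[:1],PL[:1]+[((-.046,-.07),(.045,-.07),(0,1))],PL[:1]+[((.05,-.06),(.05,.0),(1,0))],PL[:1]+[((-.046,.07),(.03,.07),(0,1))]):
    P,e,n=near(im,[.6155,-.011,-.09],E); print(P,e,n,rel(F,P))
cv2.imwrite('pics/s5c.png',cv2.resize(im[160:260,290:430,::-1],None,fx=5,fy=5,interpolation=cv2.INTER_CUBIC))
E
```

```text
clock: 14.97 eef_pos: [0.5907, -0.0084, 0.0061] force: [4.3, 0.0, 12.4] 
[ 0.61488884 -0.011      -0.09497486] 0.0005258500207124756 33 [0.01603079 0.01849092 0.01052514]
[ 0.61445322 -0.01558401 -0.09483787] 0.0004467777418047838 74 [0.01608031 0.01388653 0.01066213]
[ 0.61691121 -0.011      -0.04473028] 0.002296324864626649 73 [0.01804192 0.01870389 0.06076972]
[ 0.61389403 -0.02181518 -0.09116505] 0.0011035146985445817 58 [0.0161804  0.00763111 0.01433495]
```

View pics/s5c.png

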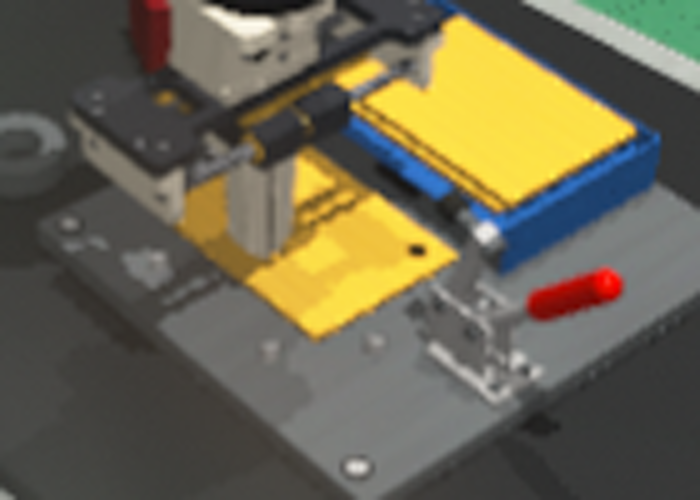

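Run:
```python
from near import *
np.set_printoptions(precision=4,suppress=True)
im=cv2.imread('pics/side0.png')[:,:,::-1]
for z in (.041,.035):
  for s in (1,2,):
    for E in (PL[:1]+[((-.046,-.07),(-.0,-.07),(0,1))],PL[:2]):
      i=im.astype(float); g=100*(i[:,:,0]-i[:,:,2])/(i.sum(2)+20) if s==1 else i[:,:,0]-i[:,:,2]
      P,e,n=fit('side',g,z,E,np.array([.659,-.016,-.106])); print(z,s,P,e,n,rel(np.array([.597,-.0277,-.1055]),P))
```

```text
0.041 1 [ 0.6585 -0.0198 -0.1053] 0.0003902446986476871 80 [0.0603 0.0144 0.0002]
0.041 1 [ 0.6589 -0.0157 -0.1074] 0.0005069768064901223 80 [ 0.0603  0.0184 -0.0019]
0.041 2 [ 0.66   -0.0188 -0.1079] 0.0004397506128635627 80 [ 0.0618  0.0155 -0.0024]
0.041 2 [ 0.6603 -0.0162 -0.1061] 0.0005345950813475323 80 [ 0.0617  0.0181 -0.0006]
0.035 1 [ 0.6637 -0.0157 -0.1045] 0.00039719825421483503 80 [0.065 0.019 0.001]
0.035 1 [ 0.6642 -0.0105 -0.1074] 0.0004950990873303084 80 [ 0.065   0.0242 -0.0019]
0.035 2 [ 0.6652 -0.0147 -0.1077] 0.00042212525503319343 80 [ 0.0665  0.0201 -0.0022]
0.035 2 [ 0.6656 -0.011  -0.1071] 0.0005748912316288964 80 [ 0.0665  0.0238 -0.0016]
```

```bash
f(){ grep -E "clock|pos|^force:" | tr '\n' ' '; echo; }
python3 -m pendant '[{"tx":-0.0012,"ty":-0.0014,"tz":0,"wx":0,"wy":0,"wz":0,"jaw":1},{"tx":-0.0012,"ty":-0.0014,"tz":0,"wx":0,"wy":0,"wz":0,"jaw":1},{"tx":-0.0012,"ty":-0.0014,"tz":0,"wx":0,"wy":0,"wz":0,"jaw":1}]' | f
python3 ok.py 15 && python3 -m pendant '[{"tx":-0.0012,"ty":-0.001,"tz":0,"wx":0,"wy":0,"wz":0,"jaw":1},{"tx":-0.0012,"ty":-0.001,"tz":0,"wx":0,"wy":0,"wz":0,"jaw":1},{"tx":-0.0012,"ty":-0.001,"tz":0,"wx":0,"wy":0,"wz":0,"jaw":1}]' | f
python3 ok.py 15 && python3 -m pendant '[{"tx":-0.0012,"ty":-0.001,"tz":0,"wx":0,"wy":0,"wz":0,"jaw":1},{"tx":-0.0012,"ty":-0.001,"tz":0,"wx":0,"wy":0,"wz":0,"jaw":1},{"tx":-0.0012,"ty":-0.001,"tz":0,"wx":0,"wy":0,"wz":0,"jaw":1}]' | f
```

```text
clock: 15.27 eef_pos: [0.5865, -0.0099, 0.006] force: [4.2, 2.7, 14.6] 
clock: 15.52 eef_pos: [0.5829, -0.0121, 0.006] force: [4.4, 3.0, 15.4]
```

```bash
f(){ grep -E "clock|pos|^force:" | tr '\n' ' '; echo; }
python3 -m pendant '[{"tx":-0.0012,"ty":-0.0006,"tz":-0.0003,"wx":0,"wy":0,"wz":0,"jaw":1},{"tx":-0.0012,"ty":-0.0006,"tz":-0.0002,"wx":0,"wy":0,"wz":0,"jaw":1},{"tx":-0.0012,"ty":-0.0006,"tz":0,"wx":0,"wy":0,"wz":0,"jaw":1}]' | f
python3 ok.py 15 && python3 -m pendant '[{"tx":-0.0012,"ty":-0.0006,"tz":-0.0001,"wx":0,"wy":0,"wz":0,"jaw":1},{"tx":-0.0012,"ty":-0.0006,"tz":0,"wx":0,"wy":0,"wz":0,"jaw":1},{"tx":-0.0012,"ty":-0.0006,"tz":0,"wx":0,"wy":0,"wz":0,"jaw":1}]' | f
python3 - <<'E'
from near import *
np.set_printoptions(precision=4,suppress=True)
im,d=env.get_image('side'); cv2.imwrite('pics/s6.png',im[:,:,::-1])
F=np.array([.597,-.0277,-.1055])
P,e,n=near(im,[.604,-.021,-.095],PL[:1]+[((-.046,-.07),(.02,-.07),(0,1))]); print(P,e,n,rel(F,P)+[.0018,.0033,0])
E
```

```text
clock: 15.77 eef_pos: [0.5796, -0.015, 0.006] force: [4.1, 3.0, 14.8] 
clock: 16.02 eef_pos: [0.5771, -0.018, 0.006] force: [3.4, 3.7, 13.8] 
[ 0.6016 -0.0236 -0.0563] 0.00045916837125336695 74 [0.0059 0.0079 0.0492]
```

```bash
f(){ grep -E "clock|pos|^force:" | tr '\n' ' '; echo; }
python3 -m pendant '[{"tx":0.0005,"ty":-0.001,"tz":-0.0001,"wx":0,"wy":0,"wz":0,"jaw":1},{"tx":0.0005,"ty":-0.001,"tz":-0.0001,"wx":0,"wy":0,"wz":0,"jaw":1},{"tx":0,"ty":-0.001,"tz":0,"wx":0,"wy":0,"wz":0,"jaw":1},{"tx":0,"ty":-0.001,"tz":0,"wx":0,"wy":0,"wz":0,"jaw":1}]' | f
python3 ok.py 15 && python3 -m pendant '[{"tx":0,"ty":-0.0008,"tz":0,"wx":0,"wy":0,"wz":0,"jaw":1},{"tx":0,"ty":-0.0008,"tz":0,"wx":0,"wy":0,"wz":0,"jaw":1}]' | f
python3 - <<'E'
from near import *
np.set_printoptions(precision=4,suppress=True)
im,d=env.get_image('side'); cv2.imwrite('pics/s7.png',im[:,:,::-1])
F=np.array([.597,-.0277,-.1055])
P,e,n=near(im,[.597,-.024,-.07],PL[:1]+[((-.046,-.07),(.02,-.07),(0,1))]); print(P,e,n,rel(F,P)+[.0018,.0033,0])
E
```

```text
clock: 16.4 eef_pos: [0.5738, -0.019, 0.006] force: [4.8, 1.1, 11.3] 
clock: 16.57 eef_pos: [0.5723, -0.0191, 0.006] force: [5.0, -0.6, 12.0] 
[ 0.5969 -0.0248 -0.0633] 0.00045356757431014153 74 [0.0013 0.0062 0.0422]
```

```bash
f(){ grep -E "clock|pos|^force:" | tr '\n' ' '; echo; }
python3 -m pendant '[{"tx":0,"ty":-0.0006,"tz":0,"wx":0,"wy":0,"wz":0,"jaw":1},{"tx":0,"ty":-0.0006,"tz":0,"wx":0,"wy":0,"wz":0,"jaw":1},{"tx":0,"ty":-0.0006,"tz":0,"wx":0,"wy":0,"wz":0,"jaw":1}]' | f
python3 ok.py 15 && python3 -m pendant '[{"tx":0,"ty":-0.0006,"tz":0,"wx":0,"wy":0,"wz":0,"jaw":1},{"tx":0,"ty":-0.0006,"tz":0,"wx":0,"wy":0,"wz":0,"jaw":1},{"tx":0,"ty":-0.0006,"tz":0,"wx":0,"wy":0,"wz":0,"jaw":1}]' | f
python3 - <<'E'
from near import *
np.set_printoptions(precision=4,suppress=True)
im,d=env.get_image('side'); cv2.imwrite('pics/s8.png',im[:,:,::-1])
F=np.array([.597,-.0277,-.1055])
P,e,n=near(im,[.595,-.024,-.08],PL[:1]+[((-.046,-.07),(.02,-.07),(0,1))]); print(P,e,n,rel(F,P)+[.0018,.0033,0])
E
```

```text
clock: 16.87 eef_pos: [0.5711, -0.0192, 0.0061] force: [5.3, 0.3, 11.1] 
clock: 17.12 eef_pos: [0.5702, -0.0191, 0.0061] force: [6.3, -1.2, 9.6] 
[ 0.5948 -0.0254 -0.0812] 0.0006127818749855327 74 [-0.0006  0.0054  0.0243]
```

```bash
f(){ grep -E "clock|pos|^force:" | tr '\n' ' '; echo; }
python3 -m pendant '[{"tx":0,"ty":-0.0004,"tz":0.0003,"wx":0,"wy":0,"wz":0,"jaw":1},{"tx":0,"ty":-0.0006,"tz":0.0002,"wx":0,"wy":0,"wz":0,"jaw":1},{"tx":0,"ty":-0.0006,"tz":0.0001,"wx":0,"wy":0,"wz":0,"jaw":1}]' | f
python3 ok.py 14.5 && python3 -m pendant '[{"tx":0,"ty":-0.0006,"tz":0.0001,"wx":0,"wy":0,"wz":0,"jaw":1},{"tx":0,"ty":-0.0006,"tz":0.0001,"wx":0,"wy":0,"wz":0,"jaw":1}]' | f
python3 - <<'E'
from near import *
np.set_printoptions(precision=4,suppress=True)
im,d=env.get_image('side'); cv2.imwrite('pics/s9.png',im[:,:,::-1])
F=np.array([.597,-.0277,-.1055])
P,e,n=near(im,[.594,-.025,-.095],PL[:1]+[((-.046,-.07),(.02,-.07),(0,1))]); print(P,e,n,rel(F,P)+[.0018,.0033,0])
E
```

```text
clock: 17.42 eef_pos: [0.5702, -0.0192, 0.0061] force: [7.8, 0.7, 11.3] 
clock: 17.58 eef_pos: [0.5694, -0.0193, 0.0061] force: [8.0, -0.6, 12.2] 
[ 0.5943 -0.0258 -0.098 ] 0.0007729496103418719 76 [-0.0011  0.0049  0.0075]
```

```bash
f(){ grep -E "clock|pos|^force:" | tr '\n' ' '; echo; }
python3 -m pendant '[{"tx":-0.001,"ty":-0.0006,"tz":0.0001,"wx":0,"wy":0,"wz":0,"jaw":1},{"tx":-0.001,"ty":0.0005,"tz":0,"wx":0,"wy":0,"wz":0,"jaw":1},{"tx":-0.001,"ty":0.0005,"tz":0,"wx":0,"wy":0,"wz":0,"jaw":1}]' | f
python3 ok.py 15 && python3 -m pendant '[{"tx":-0.001,"ty":0.0005,"tz":0,"wx":0,"wy":0,"wz":0,"jaw":1},{"tx":-0.001,"ty":0.0005,"tz":0,"wx":0,"wy":0,"wz":0,"jaw":1},{"tx":-0.001,"ty":0,"tz":0,"wx":0,"wy":0,"wz":0,"jaw":1}]' | f
cat > m.py <<'E'
from near import *; import sys
np.set_printoptions(precision=4,suppress=True)
im,d=env.get_image('side'); cv2.imwrite('pics/m.png',im[:,:,::-1])
F=np.array([.597,-.0277,-.1055])
P,e,n=near(im,[.594,-.028,-.1],PL[:1]+[((-.046,-.07),(.02,-.07),(0,1))]); print(P,e,n,rel(F,P)+[.0018,.0033,0])
E
python3 m.py
```

```text
clock: 17.88 eef_pos: [0.5689, -0.0194, 0.006] force: [6.2, 4.5, 15.1] 
[ 0.5939 -0.026  -0.1013] 0.0008000085330570573 76 [-0.0014  0.0046  0.0042]
```

```bash
f(){ grep -E "clock|pos|^force:" | tr '\n' ' '; echo; }
python3 -m pendant '[{"tx":-0.001,"ty":0,"tz":-0.0002,"wx":0,"wy":0,"wz":0,"jaw":1},{"tx":-0.001,"ty":0,"tz":-0.0002,"wx":0,"wy":0,"wz":0,"jaw":1},{"tx":-0.001,"ty":0,"tz":-0.0001,"wx":0,"wy":0,"wz":0,"jaw":1}]' | f
python3 ok.py 15.5 && python3 -m pendant '[{"tx":-0.001,"ty":0,"tz":0,"wx":0,"wy":0,"wz":0,"jaw":1},{"tx":-0.001,"ty":0,"tz":0,"wx":0,"wy":0,"wz":0,"jaw":1},{"tx":-0.001,"ty":0,"tz":0,"wx":0,"wy":0,"wz":0,"jaw":1}]' | f
python3 m.py
```

```text
clock: 18.18 eef_pos: [0.5683, -0.0212, 0.0061] force: [7.5, 3.9, 11.0] 
clock: 18.43 eef_pos: [0.5679, -0.0238, 0.006] force: [7.1, 5.9, 12.4] 
[ 0.5935 -0.0302 -0.1043] 0.0010682288073551255 76 [-0.0014  0.0004  0.0012]
```

```bash
f(){ grep -E "clock|pos|^force:" | tr '\n' ' '; echo; }
python3 -m pendant '[{"tx":-0.0008,"ty":0,"tz":0,"wx":0,"wy":0,"wz":0,"jaw":1},{"tx":-0.0008,"ty":0,"tz":0,"wx":0,"wy":0,"wz":0,"jaw":1},{"tx":-0.0008,"ty":0,"tz":0,"wx":0,"wy":0,"wz":0,"jaw":1}]' | f
python3 m.py
python3 ok.py 15.5 && python3 -m pendant '[{"tx":-0.0008,"ty":0,"tz":0,"wx":0,"wy":0,"wz":0,"jaw":1},{"tx":-0.0008,"ty":0,"tz":0,"wx":0,"wy":0,"wz":0,"jaw":1},{"tx":-0.0008,"ty":0,"tz":0,"wx":0,"wy":0,"wz":0,"jaw":1}]' | f
python3 m.py
```

```text
clock: 18.73 eef_pos: [0.5675, -0.0242, 0.006] force: [7.3, 8.5, 12.4] 
[ 0.5934 -0.0302 -0.1027] 0.0009821183344393295 75 [-0.0015  0.0005  0.0028]
clock: 19.03 eef_pos: [0.5669, -0.025, 0.006] force: [6.7, 10.6, 13.6] 
[ 0.5933 -0.0301 -0.0966] 0.0009198237776132896 74 [-0.0016  0.0006  0.0089]
```

```bash
f(){ grep -E "clock|pos|^force:" | tr '\n' ' '; echo; }
python3 -m pendant '[{"tx":0.0012,"ty":0,"tz":0,"wx":0,"wy":0,"wz":0,"jaw":1},{"tx":0.0012,"ty":0,"tz":-0.0001,"wx":0,"wy":0,"wz":0,"jaw":1},{"tx":0.0012,"ty":-0.0005,"tz":0,"wx":0,"wy":0,"wz":0,"jaw":1},{"tx":0.0005,"ty":-0.0006,"tz":0,"wx":0,"wy":0,"wz":0,"jaw":1}]' | f
python3 m.py
python3 ok.py 15.5 && python3 -m pendant '[{"tx":0,"ty":-0.0006,"tz":0,"wx":0,"wy":0,"wz":0,"jaw":1},{"tx":0,"ty":-0.0006,"tz":0,"wx":0,"wy":0,"wz":0,"jaw":1},{"tx":0,"ty":-0.0006,"tz":0,"wx":0,"wy":0,"wz":0,"jaw":1}]' | f
python3 m.py
```

```text
clock: 19.42 eef_pos: [0.5669, -0.0252, 0.0061] force: [7.7, 2.8, 9.9] 
[ 0.5934 -0.0301 -0.0978] 0.0010031886195569508 75 [-0.0015  0.0005  0.0077]
clock: 19.72 eef_pos: [0.5656, -0.0258, 0.0061] force: [8.1, 2.7, 9.0] 
[ 0.5934 -0.0301 -0.0983] 0.0009482544008898116 75 [-0.0015  0.0005  0.0072]
```

```bash
f(){ grep -E "clock|pos|^force:" | tr '\n' ' '; echo; }
python3 -m pendant '[{"tx":0.0005,"ty":0,"tz":0.0003,"wx":0,"wy":0,"wz":0,"jaw":1},{"tx":0.0005,"ty":-0.0004,"tz":0.0003,"wx":0,"wy":0,"wz":0,"jaw":1},{"tx":0,"ty":-0.0006,"tz":0.0001,"wx":0,"wy":0,"wz":0,"jaw":1}]' | f
python3 ok.py 15 && python3 -m pendant '[{"tx":0,"ty":-0.0006,"tz":0.0001,"wx":0,"wy":0,"wz":0,"jaw":1},{"tx":0,"ty":-0.0006,"tz":0.0001,"wx":0,"wy":0,"wz":0,"jaw":1},{"tx":0,"ty":-0.0006,"tz":0,"wx":0,"wy":0,"wz":0,"jaw":1}]' | f
python3 m.py
```

```text
clock: 20.02 eef_pos: [0.5655, -0.0259, 0.006] force: [8.7, 2.0, 13.7] 
clock: 20.27 eef_pos: [0.5654, -0.0259, 0.0061] force: [8.1, 2.2, 12.0] 
[ 0.5935 -0.0301 -0.0996] 0.0009504042700162828 76 [-0.0015  0.0005  0.0059]
```

```bash
f(){ grep -E "clock|pos|^force:" | tr '\n' ' '; echo; }
python3 -m pendant '[{"tx":0,"ty":0.0012,"tz":-0.0002,"wx":0,"wy":0,"wz":0,"jaw":1},{"tx":0,"ty":0.0012,"tz":-0.0004,"wx":0,"wy":0,"wz":0,"jaw":1},{"tx":0,"ty":0.0012,"tz":-0.0004,"wx":0,"wy":0,"wz":0,"jaw":1},{"tx":0,"ty":0,"tz":-0.001,"wx":0,"wy":0,"wz":0,"jaw":1},{"tx":0,"ty":0,"tz":-0.002,"wx":0,"wy":0,"wz":0,"jaw":1}]' | f
python3 -m pendant '[{"tx":0,"ty":0,"tz":-0.01,"wx":0,"wy":0,"wz":0,"jaw":1},{"tx":0,"ty":0,"tz":-0.03,"wx":0,"wy":0,"wz":0,"jaw":1},{"tx":0,"ty":0,"tz":-0.04,"wx":0,"wy":0,"wz":0,"jaw":1},{"tx":0,"ty":0,"tz":-0.04,"wx":0,"wy":0,"wz":0,"jaw":1},{"tx":0,"ty":0,"tz":-0.04,"wx":0,"wy":0,"wz":0,"jaw":1}]' | f
python3 m.py
python3 - <<'E'
from fit import *
F=np.array([.596,-.0266,-.106]); print(w(F,np.array([[.025,-.17]])))
E
python3 go.py .603 -.198 .185 -.106 5
```

```text
clock: 20.73 eef_pos: [0.5579, -0.0264, 0.0062] force: [0.2, -0.8, 0.0] 
clock: 21.15 eef_pos: [0.5531, -0.0267, 0.1663] force: [0.8, -0.4, -0.1] 
[ 0.5939 -0.0301 -0.1043] 0.0005702183493794394 80 [-0.0011  0.0005  0.0012]
[[ 0.60287341 -0.19829087]]
turn wz 0.00014573966439845876 per row 2.9147932879691753e-05
0 tx -0.0329 ty 0.0124 tz -0.0020
1 tx -0.0329 ty 0.0124 tz -0.0020
2 tx -0.0329 ty 0.0124 tz -0.0020
3 tx -0.0329 ty 0.0124 tz -0.0020
4 tx -0.0329 ty 0.0124 tz -0.0020
```

```bash
f(){ grep -E "clock|pos|^force:" | tr '\n' ' '; echo; }
python3 -m pendant '[{"tx":-0.033,"ty":0.0124,"tz":-0.002,"wx":0,"wy":0,"wz":0,"jaw":1},{"tx":-0.033,"ty":0.0124,"tz":-0.002,"wx":0,"wy":0,"wz":0,"jaw":1},{"tx":-0.033,"ty":0.0124,"tz":-0.002,"wx":0,"wy":0,"wz":0,"jaw":1},{"tx":-0.033,"ty":0.0124,"tz":-0.002,"wx":0,"wy":0,"wz":0,"jaw":1},{"tx":-0.033,"ty":0.0124,"tz":-0.002,"wx":0,"wy":0,"wz":0,"jaw":1}]' | f
python3 -m pendant '[{"tx":0,"ty":0,"tz":0,"wx":0,"wy":0,"wz":0,"jaw":1},{"tx":0,"ty":0,"tz":0,"wx":0,"wy":0,"wz":0,"jaw":1},{"tx":0,"ty":0,"tz":0,"wx":0,"wy":0,"wz":0,"jaw":1}]' | f
python3 - <<'E'
from fit import *
np.set_printoptions(precision=4,suppress=True)
im,d=env.get_image('top'); cv2.imwrite('pics/t3.png',cv2.resize(im[100:260,260:480,::-1],None,fx=3.6,fy=3.6,interpolation=cv2.INTER_CUBIC))
F=np.array([.5952,-.0256,-.1075])
g=im[:,:,0].astype(float)-im[:,:,2]
for E in ([PL[0],((-.046,.07),(.04,.07),(0,1))],[PL[0],((-.046,.07),(.04,.07),(0,1)),((.05,.0),(.05,.06),(1,0))]):
    P,e,n=fit('top',g,.041,E,np.array([.595,-.0256,-.1075])); print(P,e,n,rel(F,P))
E
python3 go.py .603 -.198 .185 -.106 1
```

```text
clock: 21.62 eef_pos: [0.5983, -0.1983, 0.1747] force: [0.4, 0.1, -0.6] 
clock: 21.87 eef_pos: [0.5984, -0.196, 0.1742] force: [1.1, 0.6, 0.0] 
[ 0.5945 -0.0258 -0.104 ] 0.00033225467959028566 80 [-0.0007 -0.0003  0.0035]
[ 0.5947 -0.0258 -0.1062] 0.00033806256340408985 120 [-0.0005 -0.0003  0.0013]
turn wz 0.002928262219833222 per row 0.002928262219833222
0 tx -0.0026 ty 0.0045 tz -0.0106
```

View pics/t3.png

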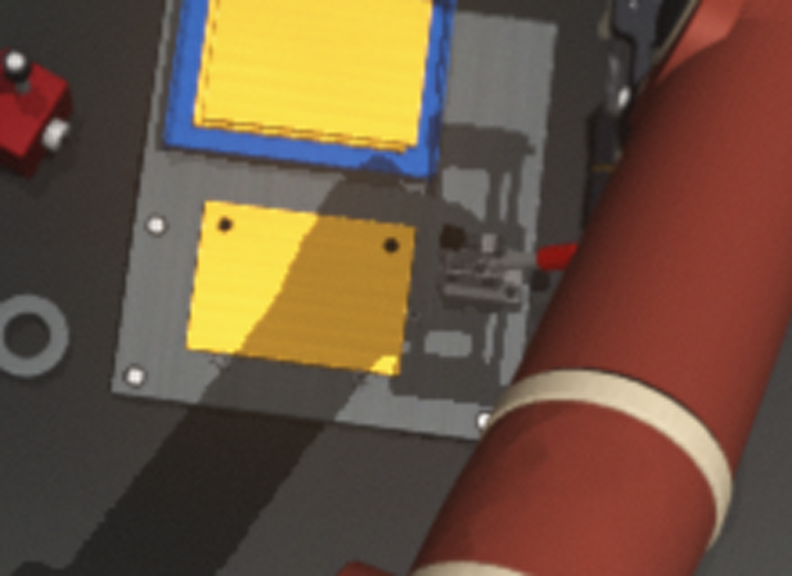

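```bash
f(){ grep -E "clock|pos|^force:" | tr '\n' ' '; echo; }
python3 -m pendant '[{"tx":-0.002,"ty":0.004,"tz":0.015,"wx":0,"wy":0,"wz":0,"jaw":1},{"tx":0,"ty":0,"tz":0.015,"wx":0,"wy":0,"wz":0,"jaw":1},{"tx":0,"ty":0,"tz":0.01,"wx":0,"wy":0,"wz":0,"jaw":1},{"tx":0,"ty":0,"tz":0.005,"wx":0,"wy":0,"wz":0,"jaw":1},{"tx":0,"ty":0,"tz":0.003,"wx":0,"wy":0,"wz":0,"jaw":1}]' | f
python3 -m pendant '[{"tx":0,"ty":0,"tz":0.003,"wx":0,"wy":0,"wz":0,"jaw":1},{"tx":0,"ty":0,"tz":0.003,"wx":0,"wy":0,"wz":0,"jaw":1},{"tx":0,"ty":0,"tz":0.003,"wx":0,"wy":0,"wz":0,"jaw":1},{"tx":0,"ty":0,"tz":0.003,"wx":0,"wy":0,"wz":0,"jaw":1},{"tx":0,"ty":0,"tz":0.003,"wx":0,"wy":0,"wz":0,"jaw":1}]' | f
python3 - <<'E'
from h import *
im,d=env.get_image('side'); cv2.imwrite('pics/s10.png',cv2.resize(im[140:290,310:480,::-1],None,fx=4,fy=4,interpolation=cv2.INTER_CUBIC))
E
```

```text
clock: 22.33 eef_pos: [0.6027, -0.1979, 0.1262] force: [-0.1, -0.2, 1.2] 
clock: 22.75 eef_pos: [0.6033, -0.1996, 0.1122] force: [-0.5, -0.1, -0.0]
```

View pics/s10.png

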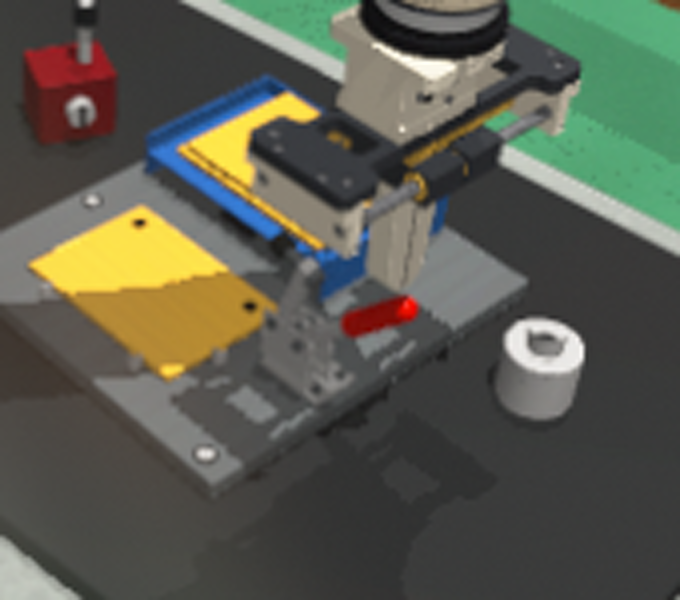

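```bash
f(){ grep -E "clock|pos|^force:" | tr '\n' ' '; echo; }
python3 -m pendant '[{"tx":0.001,"ty":0,"tz":0.003,"wx":0,"wy":0,"wz":0,"jaw":1},{"tx":0.001,"ty":0,"tz":0.003,"wx":0,"wy":0,"wz":0,"jaw":1},{"tx":0,"ty":0,"tz":0.003,"wx":0,"wy":0,"wz":0,"jaw":1},{"tx":0,"ty":0,"tz":0.003,"wx":0,"wy":0,"wz":0,"jaw":1}]' | f
python3 ok.py 15 && python3 -m pendant '[{"tx":0,"ty":0,"tz":0.003,"wx":0,"wy":0,"wz":0,"jaw":1},{"tx":0,"ty":0,"tz":0.003,"wx":0,"wy":0,"wz":0,"jaw":1},{"tx":0,"ty":0,"tz":0.003,"wx":0,"wy":0,"wz":0,"jaw":1},{"tx":0,"ty":0,"tz":0.003,"wx":0,"wy":0,"wz":0,"jaw":1}]' | f
python3 ok.py 15 && python3 -m pendant '[{"tx":0,"ty":0,"tz":0.003,"wx":0,"wy":0,"wz":0,"jaw":1},{"tx":0,"ty":0,"tz":0.003,"wx":0,"wy":0,"wz":0,"jaw":1},{"tx":0,"ty":0,"tz":0.003,"wx":0,"wy":0,"wz":0,"jaw":1},{"tx":0,"ty":0,"tz":0.003,"wx":0,"wy":0,"wz":0,"jaw":1}]' | f
```

```text
clock: 23.13 eef_pos: [0.6036, -0.1973, 0.1001] force: [0.3, -0.3, 1.9] 
clock: 23.47 eef_pos: [0.6035, -0.1977, 0.088] force: [1.2, -0.3, 1.2] 
clock: 23.8 eef_pos: [0.6034, -0.1978, 0.076] force: [-0.2, -0.7, 2.5]
```

Contact at ~1–2 N; the handle seems to be moving. Continuing, then checking.

```bash
f(){ grep -E "clock|pos|^force:" | tr '\n' ' '; echo; }
python3 -m pendant '[{"tx":0,"ty":0,"tz":0.003,"wx":0,"wy":0,"wz":0,"jaw":1},{"tx":0,"ty":0,"tz":0.003,"wx":0,"wy":0,"wz":0,"jaw":1},{"tx":0,"ty":0,"tz":0.003,"wx":0,"wy":0,"wz":0,"jaw":1},{"tx":0,"ty":0,"tz":0.003,"wx":0,"wy":0,"wz":0,"jaw":1}]' | f
python3 ok.py 15 && python3 -m pendant '[{"tx":0,"ty":0,"tz":0.003,"wx":0,"wy":0,"wz":0,"jaw":1},{"tx":0,"ty":0,"tz":0.003,"wx":0,"wy":0,"wz":0,"jaw":1},{"tx":0,"ty":0,"tz":0.003,"wx":0,"wy":0,"wz":0,"jaw":1}]' | f
python3 ok.py 15 && python3 -m pendant '[{"tx":0,"ty":0,"tz":0.002,"wx":0,"wy":0,"wz":0,"jaw":1},{"tx":0,"ty":0,"tz":0.002,"wx":0,"wy":0,"wz":0,"jaw":1},{"tx":0,"ty":0,"tz":0.002,"wx":0,"wy":0,"wz":0,"jaw":1}]' | f
python3 - <<'E'
from h import *
im,d=env.get_image('side'); cv2.imwrite('pics/s11.png',cv2.resize(im[140:290,310:480,::-1],None,fx=4,fy=4,interpolation=cv2.INTER_CUBIC))
E
```

```text
clock: 24.13 eef_pos: [0.6036, -0.1983, 0.0644] force: [-0.8, -1.0, 4.9] 
clock: 24.38 eef_pos: [0.6036, -0.1982, 0.0551] force: [-0.7, -1.6, 3.5] 
clock: 24.63 eef_pos: [0.603, -0.1968, 0.0484] force: [-0.2, -0.8, 2.0]
```

View pics/s11.png

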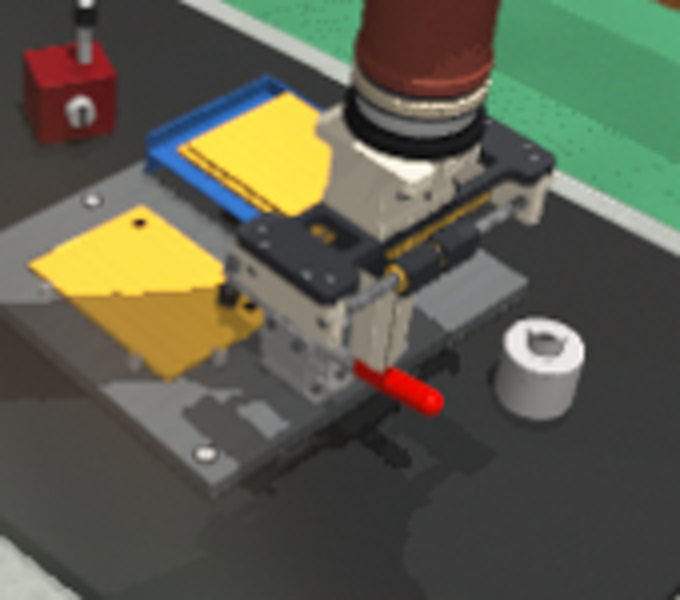

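```bash
f(){ grep -E "clock|pos|^force:" | tr '\n' ' '; echo; }
python3 -m pendant '[{"tx":0,"ty":0,"tz":0.0015,"wx":0,"wy":0,"wz":0,"jaw":1},{"tx":0,"ty":0,"tz":0.0015,"wx":0,"wy":0,"wz":0,"jaw":1},{"tx":0,"ty":0,"tz":0.0015,"wx":0,"wy":0,"wz":0,"jaw":1}]' | f
python3 ok.py 15 && python3 -m pendant '[{"tx":0,"ty":0,"tz":0.0015,"wx":0,"wy":0,"wz":0,"jaw":1},{"tx":0,"ty":0,"tz":0.0015,"wx":0,"wy":0,"wz":0,"jaw":1}]' | f
python3 ok.py 15 && python3 -m pendant '[{"tx":0,"ty":0,"tz":0.001,"wx":0,"wy":0,"wz":0,"jaw":1},{"tx":0,"ty":0,"tz":0.001,"wx":0,"wy":0,"wz":0,"jaw":1}]' | f
python3 ok.py 15 && python3 -m pendant '[{"tx":0,"ty":0,"tz":0.001,"wx":0,"wy":0,"wz":0,"jaw":1},{"tx":0,"ty":0,"tz":0.001,"wx":0,"wy":0,"wz":0,"jaw":1}]' | f
python3 ok.py 15 && python3 -m pendant '[{"tx":0,"ty":0,"tz":0.001,"wx":0,"wy":0,"wz":0,"jaw":1},{"tx":0,"ty":0,"tz":0.001,"wx":0,"wy":0,"wz":0,"jaw":1}]' | f
```

```text
clock: 24.93 eef_pos: [0.603, -0.1973, 0.0443] force: [-0.4, -0.3, 1.9] 
clock: 25.1 eef_pos: [0.603, -0.1978, 0.0416] force: [-0.7, -0.8, 2.7] 
clock: 25.27 eef_pos: [0.6033, -0.1978, 0.0396] force: [-0.9, -1.3, 1.6] 
clock: 25.43 eef_pos: [0.6035, -0.1976, 0.0376] force: [-0.2, -1.3, 1.2] 
clock: 25.6 eef_pos: [0.6037, -0.1976, 0.0364] force: [-2.4, -0.2, 9.6]
```

```bash
f(){ grep -E "clock|pos|^force:" | tr '\n' ' '; echo; }
python3 -m pendant '[{"tx":0,"ty":0,"tz":0.0007,"wx":0,"wy":0,"wz":0,"jaw":1},{"tx":0,"ty":0,"tz":0.0007,"wx":0,"wy":0,"wz":0,"jaw":1},{"tx":0,"ty":0,"tz":0,"wx":0,"wy":0,"wz":0,"jaw":1}]' | f
python3 -m pendant '[{"tx":0,"ty":0,"tz":-0.003,"wx":0,"wy":0,"wz":0,"jaw":1},{"tx":0,"ty":0,"tz":-0.01,"wx":0,"wy":0,"wz":0,"jaw":1},{"tx":0,"ty":0,"tz":-0.03,"wx":0,"wy":0,"wz":0,"jaw":1},{"tx":0,"ty":0,"tz":-0.04,"wx":0,"wy":0,"wz":0,"jaw":1},{"tx":0,"ty":0,"tz":-0.04,"wx":0,"wy":0,"wz":0,"jaw":1}]' | f
python3 -m pendant '[{"tx":0,"ty":0,"tz":-0.02,"wx":0,"wy":0,"wz":0,"jaw":1},{"tx":0,"ty":0,"tz":0,"wx":0,"wy":0,"wz":0,"jaw":1},{"tx":0,"ty":0,"tz":0,"wx":0,"wy":0,"wz":0,"jaw":1},{"tx":0,"ty":0,"tz":0,"wx":0,"wy":0,"wz":0,"jaw":1}]' | f
python3 - <<'E'
from fit import *
np.set_printoptions(precision=4,suppress=True)
im,d=env.get_image('top')
g=im[:,:,0].astype(float)-im[:,:,2]
P,e,n=fit('top',g,.041,[PL[0],((-.046,.07),(.04,.07),(0,1)),((.05,.0),(.05,.06),(1,0))],np.array([.595,-.0256,-.1075])); F=np.array([.5952,-.0256,-.1075]);print(P,e,n,rel(F,P))
im,d=env.get_image('side'); cv2.imwrite('pics/s12.png',cv2.resize(im[140:290,310:480,::-1],None,fx=4,fy=4,interpolation=cv2.INTER_CUBIC))
m=(im[:,:,0]>90)&(im[:,:,1]<60)&(im[:,:,2]<60); X,u,v=pts('side',d,m)
R=np.array([np.r_[rel(F,np.r_[x[:2],0])[:2],x[2]-.02] for x in X]); k=(abs(R[:,0]-.025)<.03)&(R[:,1]<-.14)&(R[:,1]>-.24);R=R[k]
print(len(R),np.polyfit(R[:,1],R[:,2],1),R[:,2].mean())
E
```

```text
clock: 25.85 eef_pos: [0.6037, -0.1976, 0.0363] force: [-3.3, 0.4, 11.4] 
clock: 26.27 eef_pos: [0.6026, -0.1961, 0.1577] force: [0.4, -0.6, 1.1] 
clock: 26.6 eef_pos: [0.6026, -0.1964, 0.1761] force: [-0.8, 0.8, -0.2] 
[ 0.5947 -0.0258 -0.1067] 0.0003284771838661583 120 [-0.0005 -0.0003  0.0008]
479 [-4.7002 -0.6054] 0.3299093831581624
```

View pics/s12.png

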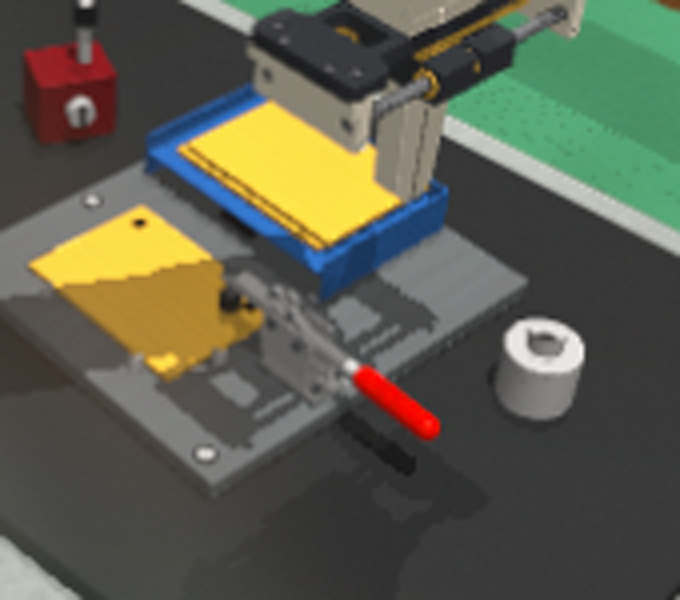

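Run:
```python
from fit import *
F=np.array([.596,-.0266,-.106])
im,d=env.get_image('side')
m=(im[:,:,0]>90)&(im[:,:,1]<60)&(im[:,:,2]<60); m[:225]=0; X,u,v=pts('side',d,m)
R=np.array([np.r_[rel(F,np.r_[x[:2],0])[:2],x[2]-.02] for x in X]); k=(abs(R[:,0]-.025)<.03)&(R[:,1]<-.14)&(R[:,1]>-.24)&(R[:,2]<.09);R=R[k]
p=np.polyfit(R[:,1],R[:,2],1); print(len(R),'slope deg (up outward +)',np.degrees(np.arctan(-p[0])),R.mean(0))
print(env.hand_in())
```

```text
162 slope deg (up outward +) 1.1789049786899273 [ 0.02323395 -0.1925651   0.04766429]
the job is handed in; nothing more can be done
None
```

The brass plate is seated against all three pins (camera fit about 0.5 mm from home in x, 0.3 mm in y and 0.001 rad from square), and the clamp handle is down on its stop. The arm is clear and the job is handed in at about 27 s, though no verdict came back.

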